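# Load the wash caddy and hold it over the soaking bath

## Robot

A 7-joint arm with a two-finger parallel gripper is mounted at the origin on the work surface. World frame = base frame: x ahead of the robot, y to its left, z up, the work surface at z = 0. Lengths are in m, angles in rad, forces in N, time in s.
With the tool pointing down it reaches from about 0.4 to 0.875 m from the base axis. Payload 19.3 kg.
Tool frame: the origin (TCP) lies at the centre of the arm's flange, where the gripper is bolted on; the fingertips stand 173 mm ahead of it and the grasp point (between the pads) lies 155 mm ahead of it (bot.grip_point_offset is the distance from the TCP to the grasp point, in m); z points along the fingers, x is the direction in which the jaws open and shut, and the axes are right-handed (so a half turn about z gives the same grasp; the last joint's range is limited). The gripper opens to 85 mm and grips with 20 to 120 N. Pads are 22 mm wide; open, the fingers measure 114 mm over their backs; the gripper's body (76 mm by 85 mm) begins 54 mm behind the grasp point. The pads swing forward as they close: fully open they stand 13 mm farther back than shut.
Start: joints at [1.047, 0.521, -0.036, 1.599, 0.021, 1.021, -0.113], TCP at [0.274, -0.562, 0.405] pointing down, gripper open.
Joint ranges: [-2.91, 2.91], [-0.3, 2.13], [-1.5, 1.42], [0.17, 2.43], [-1.26, 4.41], [0.16, 1.93], [-2.52, 2.52]. Speed limits (rad/s): [1.89, 1.89, 2.39, 2.39, 3.01, 3.01, 3.01].

## Interface

Orientations are given as [roll, pitch, yaw] about the fixed x, y, z axes, in that order (R = Rz(yaw) Ry(pitch) Rx(roll)).
In Python, from workcell import bot gives the robot as it stands.
- The arm moves only by the tool step_arm, never from a script. Its argument "plan" is a list that holds one entry, the list of rows, each a list of 4 numbers: the shift along the world's x, y, z in cm, then the turn about the world's z in rad. A call has 1 to 12 rows; each row is the pose to reach, as a shift and turn from the pose measured when the call began; what a row does not reach only later rows make up. A row lasts 1/12 s, in which the tool goes at most 41.7 mm and 7.16 degrees, less where a joint would pass 70% of its speed; a pose out of reach is approached as far as the arm can. A call with a gripper value outside its range is refused whole. "jaw" is the closure, from 0 (fully open) to 1 (shut), set as the call begins (left out, the last holds). The fingers move at their own pace and stop on an object; "force" is the grip in N (left out, the last holds). Time passes only in rows, so rows that repeat a pose let the fingers close. It gives the time, the measured TCP pose, the force and the opening at its end, in the units of the state.
- bot.observe(): the state, without advancing time (a new reading comes with each control period).
- bot.grab_frame(name): name is "scene" or "side" or "wrist"; returns a dict with "pixels" (480x640x3 uint8, blue, green, red), "mtx" (3x3 intrinsics, pixels), "R" (3x3) and "t" (3): a world point X has camera coordinates R X + t. Camera axes: x right, y down, z forward; pixel columns grow to the right and rows downward; lengths in m; the calibration is good to about 2 mm. A picture is of the moment at which its call begins. There is no depth.
- bot.job_done(): hands the job in, once; it reports no verdict.
The state is a dict: "clock": time; "qpos": joint angles; "qd": joint speeds; "joint_efforts": joint torques, N m; "position": TCP position; "tool_rot": TCP orientation; "force": force on the tool from outside, world axes, zero at the start; "moment": the same for the moment, N m; "grip_width": finger opening in m.
Only numpy, scipy, OpenCV 4.12 (cv2) and the standard library are available. Lean on these libraries where they do the work, as an engineer would, in place of code of your own. Each camera call takes 0.05 s, during which the arm holds its last target.

## Task

Nest the two loose steel cups upright, one after the other, into the cup already standing in the wash caddy, setting each one down rather than dropping it. Then lift the loaded caddy by its handle bar at the point where it balances, keep it level on the way, and finish still holding it in the gripper, level, at rest and a few centimetres clear above the soaking bath, centred over the tank and lined up with it so that it could be lowered straight in. Leave the other things on the bench as they stand.

Things in the scene. Friction and masses are not known exactly. Their poses are not given: they have to be found in the camera images.
- caddy: Wash caddy: loose steel hand carrier, 420 g empty, base plate 280 x 90 x 5 mm. Origin: centre of underside; x along its length, y across, z up. Cup well at its -x end; white rinse bottle fixed at +x (95 mm out, 126 mm high). Black handle bar between: along x from -56 to +56 mm, 16 mm wide, 18 mm high, centre 128 mm above the underside, on a flat upright 24 mm wide (y) at each end (x = +-46 mm).
- caddy_balance (a point): Balance point of the caddy with all three cups in its well (750 g in all): on the centre line of the handle bar, 33 mm from the bar's middle towards the cup well, 128 mm above the caddy's underside. Same axes as the caddy. Grip the bar across its width, within about 15 mm of this point.
- caddy_well (a point): Centre of the floor of the caddy's cup well, 5 mm above the caddy's underside and 100 mm from its middle, away from the bottle. The well is a ring 32 mm high, 51 mm inside, 57 mm outside.
- cup_a_mid (a point): Stepped stainless cup, mouth up, 80 mm high, rim 60 mm across (57 at half height), lower 38 mm a straight foot 47 mm across; upper wall 2.5 mm; 110 g. Point: on its axis, 40 mm above its underside; z up. Stands in the caddy's well from the start, bottom of the stack. A cup nested in another goes down until its shoulder rests on the rim below: 42 mm higher, 2 mm play all round.
- cup_b_mid (a point): Stepped stainless cup, mouth up, 80 mm high, rim 60 mm across (57 at half height), lower 38 mm a straight foot 47 mm across; upper wall 2.5 mm; 110 g. Point: on its axis, 40 mm above its underside; z up. Loose on the bench, to be nested; it and the other loose cup may go in either order.
- cup_c_mid (a point): Stepped stainless cup, mouth up, 80 mm high, rim 60 mm across (57 at half height), lower 38 mm a straight foot 47 mm across; upper wall 2.5 mm; 110 g. Point: on its axis, 40 mm above its underside; z up. Loose on the bench, to be nested.
- bath_rim (a point): The soaking bath, a fixed low white casing 400 x 220 mm with an empty open steel tank 360 x 180 mm inside (75 mm deep). Point: centre of the tank's mouth at the height of the rim, 95 mm above the bench; x along the long side of the tank, y across, z up. A control strip faces the robot, a brass drain tap is on the far end.
- jar: Bystander: amber sample jar with a white lid, 48 mm across, 62 mm high, standing among the loose cups. Origin: centre of underside.
- dropper: Bystander: small amber dropper bottle with black rubber teat, 28 mm across, 72 mm high, between the cups and the bath. Origin: centre of underside.
- vial: Bystander: small glass vial with black cap, 27 mm across, 50 mm high, between the cups and the bath. Origin: centre of underside.
- sample_bottle: Bystander: white capped bottle, 54 mm across, 125 mm high, behind the cups. Origin: centre of underside.
- tube_rack: Bystander: white rack of capped tubes, 75 x 150 x 76 mm, behind the cups. Origin: centre of underside.
- tip_box: Bystander: grey pipette-tip box with clear lid, 87 x 122 x 66 mm, behind the caddy. Origin: centre of underside.
- spatula: Bystander: thin double-ended steel spatula, 200 mm long, lying on the robot's left. Origin: under its middle, x along it.
There are look-alikes about, which are no part of the job. What is shaped like the part that bears cup_b_mid but green is not meant.

How it is judged:
By the outcome, as a careful person would: the job done as asked, in the order asked, and still so for the second after the job is handed in, while the arm keeps its last pose, push and grip.
It also fails if it takes over 72 s, if anything falls off the work surface, if the arm or the gripper's body presses on something with over 40 N, if the wrist force passes 120 N, or if a joint passes its speed limit or range.

## Working session

There is one attempt and no reset: what is moved stays moved. The work goes in short steps, Python scripts to look and compute and a tool call to move; the robot and the scene stay as the last step left them, time stands still between calls to the robot, and variables do not carry over. Pictures are saved under pics/ and viewed, and the job is handed in when it is done.

Besides the shell and the picture viewer there is one more tool, called after "Request:" by a JSON object that holds its "method" and its "body", one argument or row to a line. step_arm: Moves the arm, as the interface text tells. Its arguments: {"type":"object","properties":{"plan":{"type":"array"},"jaw":{"type":"number"},"force":{"type":"number"}},"required":["plan"]}

```bash
mkdir -p pics; ls; python3 - <<'E'
from workcell import bot
import cv2,numpy as np
s=bot.observe()
for k in s: print(k,np.round(s[k],3))
print(bot.grip_point_offset)
for n in ["scene","side","wrist"]:
    f=bot.grab_frame(n); cv2.imwrite(f"pics/{n}0.png",f["pixels"]); np.savez(f"pics/{n}0.npz",**f)
    print(n,np.round(f["mtx"],1).tolist(),np.round(-f["R"].T@f["t"],3), np.round(f["R"],3).tolist())
E
```

```text
pics
clock 0.0
qpos [ 1.047  0.522 -0.036  1.6    0.021  1.021 -0.113]
qd [-0.     0.001  0.001 -0.001 -0.     0.002 -0.002]
joint_efforts [-0.0000e+00 -9.2710e+01  1.9800e+00 -3.6994e+01  1.8000e-02  8.0000e-03
 -0.0000e+00]
position [ 0.274 -0.562  0.404]
tool_rot [ 3.142e+00  1.000e-03 -1.117e+00]
force [0.65  0.154 1.077]
moment [-0.028 -0.019  0.002]
grip_width 0.085
0.1547
scene [[575.6, 0.0, 315.0], [0.0, 575.6, 238.2], [0.0, 0.0, 1.0]] [ 1.371 -0.654  0.956] [[0.698, 0.716, -0.01], [0.441, -0.441, -0.782], [-0.564, 0.542, -0.623]]
side [[523.2, 0.0, 322.2], [0.0, 523.2, 232.0], [0.0, 0.0, 1.0]] [0.427 1.051 1.084] [[-0.981, -0.193, -0.01], [-0.128, 0.688, -0.715], [0.145, -0.7, -0.699]]
wrist [[414.0, 0.0, 315.2], [0.0, 414.0, 237.4], [0.0, 0.0, 1.0]] [ 0.334 -0.531  0.374] [[0.439, -0.898, -0.0], [-0.867, -0.424, 0.264], [-0.237, -0.116, -0.965]]
```

View pics/scene0.png

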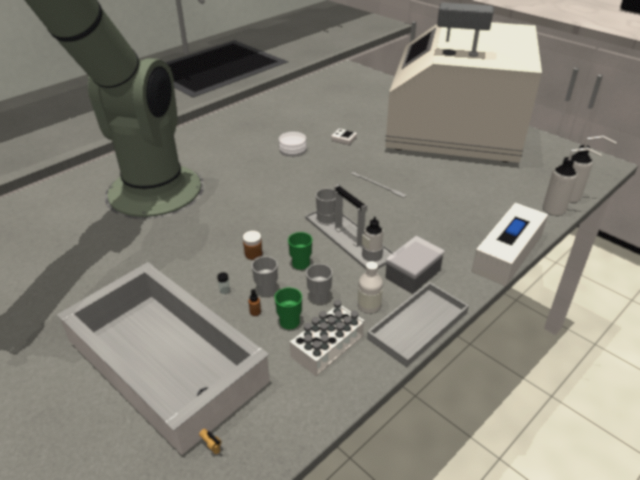

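View pics/side0.png

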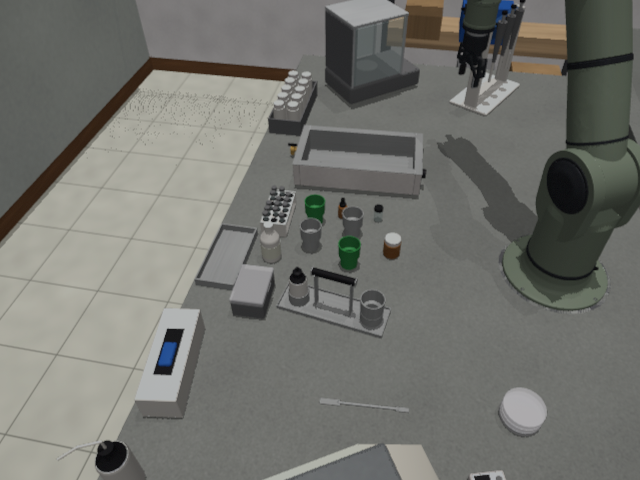

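View pics/wrist0.png

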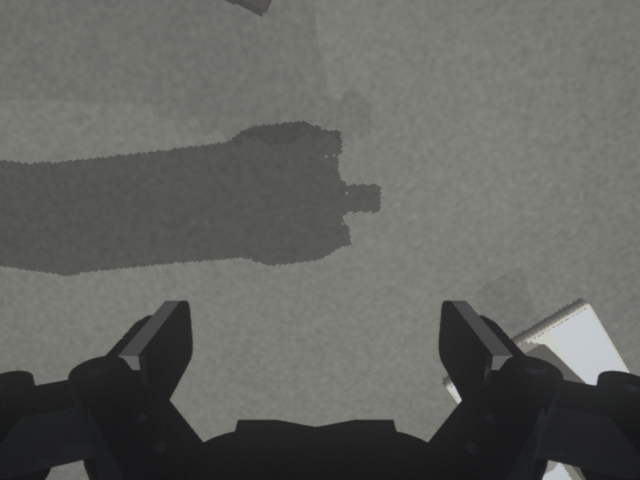

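The scene view shows the bath at (165,345), the caddy at (350,230) with cup A at (327,205), and two grey cups at (265,277) and (319,284). Green look-alikes are at (300,250) and (289,308). In the side view the grey cups are at (352,221) and (311,235), and the green ones at (315,208) and (349,252). The grey steel cups fit the description because green is excluded. I'll confirm in enlarged crops.

```bash
python3 - <<'E'
import cv2
a=cv2.imread("pics/scene0.png")[170:350,210:450]; b=cv2.imread("pics/side0.png")[180:340,240:420]
cv2.imwrite("pics/c1.png",cv2.resize(a,None,fx=3.3,fy=3.3,interpolation=cv2.INTER_CUBIC))
cv2.imwrite("pics/c2.png",cv2.resize(b,None,fx=3.7,fy=3.7,interpolation=cv2.INTER_CUBIC))
E
```

```text
(no output)
```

View pics/c1.png

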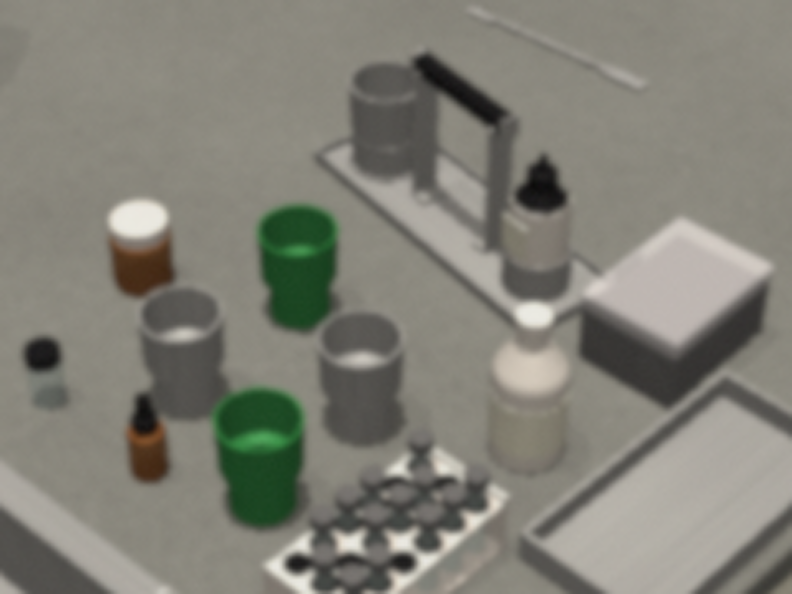

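View pics/c2.png

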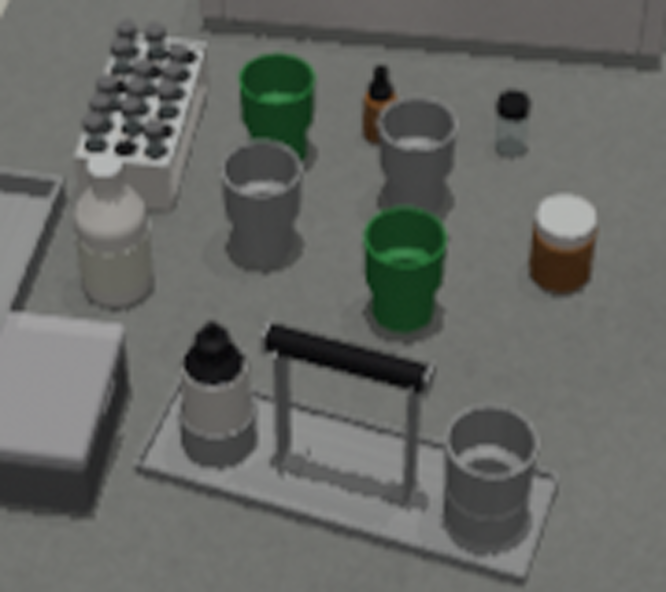

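```bash
cat > h.py <<'E'
import numpy as np,cv2
def load(n): return dict(np.load(f"pics/{n}.npz"))
def ray(f,uv):
    d=f["R"].T@np.linalg.solve(f["mtx"],[uv[0],uv[1],1.]); c=-f["R"].T@f["t"]; return c,d/np.linalg.norm(d)
def plane(f,uv,z):
    c,d=ray(f,uv); return c+d*(z-c[2])/d[2]
def tri(f1,u1,f2,u2):
    c1,d1=ray(f1,u1);c2,d2=ray(f2,u2)
    A=np.stack([d1,-d2],1);s=np.linalg.lstsq(A,c2-c1,rcond=None)[0]
    p,q=c1+s[0]*d1,c2+s[1]*d2; return (p+q)/2,np.linalg.norm(p-q)
def proj(f,X):
    p=f["mtx"]@(f["R"]@np.asarray(X,float)+f["t"]); return p[:2]/p[2]
def grab(n,tag):
    from workcell import bot
    f=bot.grab_frame(n); cv2.imwrite(f"pics/{tag}.png",f["pixels"]); np.savez(f"pics/{tag}.npz",**f); return f
E
python3 - <<'E'
from h import *
a=load("scene0");b=load("side0")
P=lambda x,y:((x+.5)/3.3+209.5,(y+.5)/3.3+169.5)
Q=lambda x,y:((x+.5)/3.7+239.5,(y+.5)/3.7+179.5)
for n,u,v,z in [("c1",(182,313),(417,125),.08),("c2",(362,338),(262,168),.08),("cA",(385,85),(490,438),.085),
  ("barA",(420,58),(430,374),.137),("barB",(508,120),(270,338),.137)]:
    u=P(*u);v=Q(*v);X,e=tri(a,u,b,v)
    print(n,np.round(X,4),round(e,4),np.round(plane(a,u,z),4),np.round(plane(b,v,z),4))
for f,n in((a,"scene"),(b,"side")):
    im=f["pixels"]; 
    c=im[250:470,50:280] if n=="scene" else im[115:200,280:435]
    k=3 if n=="scene" else 5
    cv2.imwrite(f"pics/bath_{n}.png",cv2.resize(c,None,fx=k,fy=k,interpolation=cv2.INTER_CUBIC)[:600])
E
```

```text
c1 [ 0.5662 -0.0431  0.08  ] 0.0004 [ 0.5664 -0.0431  0.08  ] [ 0.566  -0.0433  0.08  ]
c2 [0.6738 0.0269 0.0809] 0.002 [0.6741 0.0278 0.08  ] [0.6732 0.0252 0.08  ]
cA [0.4725 0.2529 0.0845] 0.0004 [0.4732 0.2524 0.085 ] [0.4723 0.2532 0.085 ]
barA [0.5151 0.2478 0.1332] 0.0017 [0.52   0.2438 0.137 ] [0.514  0.2504 0.137 ]
barB [0.6209 0.235  0.1327] 0.0017 [0.624  0.2301 0.137 ] [0.6207 0.2393 0.137 ]
```

View pics/bath_scene.png

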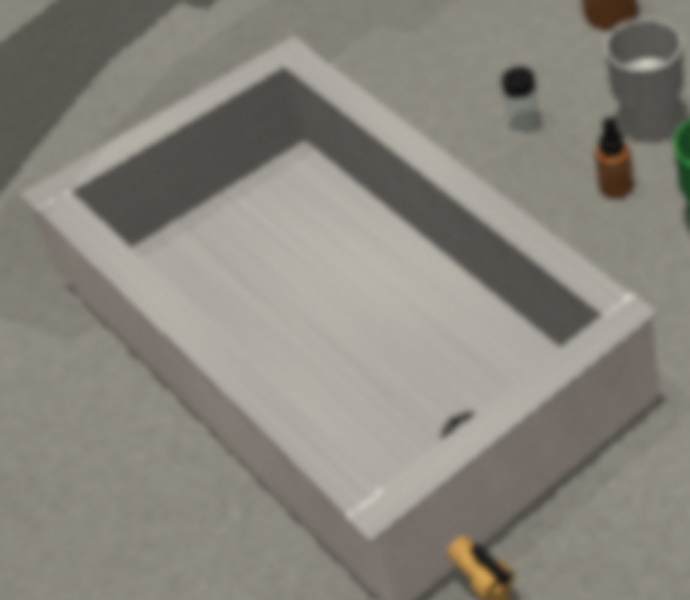

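View pics/bath_side.png

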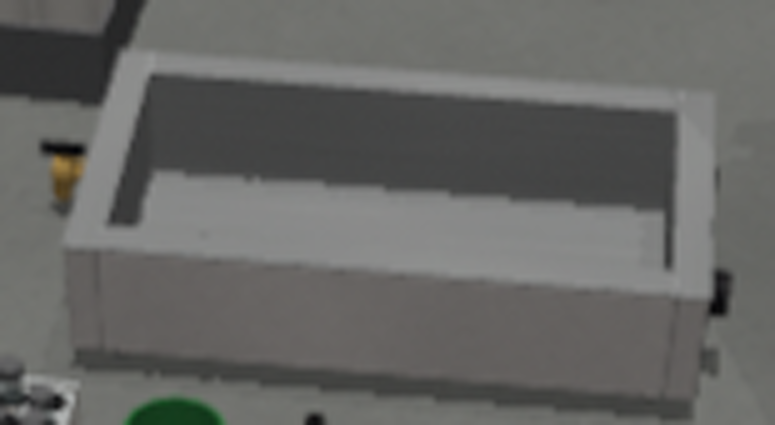

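```bash
python3 - <<'E'
from h import *
a=load("scene0");b=load("side0")
S=[(293,37),(25,196),(372,538),(655,310)]   # near-left(toward robot,+y?),...
T=[(705,297),(713,95),(128,50),(66,246)]
A=np.array([plane(a,((x+.5)/3+49.5,(y+.5)/3+249.5),.095) for x,y in S])
B=np.array([plane(b,((x+.5)/5+279.5,(y+.5)/5+114.5),.095) for x,y in T])
for M in (A,B):
    print(np.round(M,3).tolist(),M.mean(0).round(4)); 
    d=M[3]-M[0]+M[2]-M[1]; print("yaw",np.arctan2(d[1],d[0]), [np.linalg.norm(M[i]-M[(i+1)%4]).round(3) for i in range(4)])
E
```

```text
[[0.383, -0.239, 0.095], [0.399, -0.46, 0.095], [0.795, -0.439, 0.095], [0.782, -0.217, 0.095]] [ 0.5894 -0.3386  0.095 ]
yaw 0.05326953571407532 [np.float64(0.222), np.float64(0.397), np.float64(0.223), np.float64(0.399)]
[[0.387, -0.24, 0.095], [0.395, -0.46, 0.095], [0.791, -0.444, 0.095], [0.782, -0.22, 0.095]] [ 0.5888 -0.341   0.095 ]
yaw 0.04536990103408026 [np.float64(0.219), np.float64(0.396), np.float64(0.223), np.float64(0.395)]
```

```bash
python3 - <<'E'
from h import *
a=load("scene0");b=load("side0")
P=lambda x,y:((x+.5)/3.3+209.5,(y+.5)/3.3+169.5)
Q=lambda x,y:((x+.5)/3.7+239.5,(y+.5)/3.7+179.5)
N={}
for n,u,z in [("cup1",(182,313),.08),("cup2",(362,338),.08),("g1",(299,231),.08),("g2",(259,418),.08),("jar",(139,220),.062),("dropper",(144,400),.072),("vial",(42,352),.05),("sbottle",(534,315),.125),("rack near c",(265,568),.05),("rack c2",(505,495),.05),("rack tube top",(420,440),.076)]:
    N[n]=plane(a,P(*u),z); print(n,N[n].round(3))
for c in("cup1","cup2"):
    for n in N:
        d=(N[n]-N[c])[:2]
        if n!=c: print(c,n,np.linalg.norm(d).round(3),np.degrees(np.arctan2(d[1],d[0])).round())
E
```

```text
cup1 [ 0.566 -0.043  0.08 ]
cup2 [0.674 0.028 0.08 ]
g1 [0.557 0.078 0.08 ]
g2 [ 0.682 -0.075  0.08 ]
jar [0.445 0.016 0.062]
dropper [ 0.609 -0.113  0.072]
vial [ 0.501 -0.12   0.05 ]
sbottle [0.774 0.089 0.125]
rack near c [ 0.76  -0.143  0.05 ]
rack c2 [0.824 0.01  0.05 ]
rack tube top [ 0.768 -0.012  0.076]
cup1 cup2 0.129 33.0
cup1 g1 0.121 94.0
cup1 g2 0.12 -16.0
cup1 jar 0.135 154.0
cup1 dropper 0.082 -59.0
cup1 vial 0.101 -131.0
cup1 sbottle 0.246 33.0
cup1 rack near c 0.218 -27.0
cup1 rack c2 0.263 12.0
cup1 rack tube top 0.204 9.0
cup2 cup1 0.129 -147.0
cup2 g1 0.127 157.0
cup2 g2 0.103 -86.0
cup2 jar 0.229 -177.0
cup2 dropper 0.155 -115.0
cup2 vial 0.228 -140.0
cup2 sbottle 0.117 32.0
cup2 rack near c 0.191 -63.0
cup2 rack c2 0.151 -7.0
cup2 rack tube top 0.102 -23.0
```

Request:
{"method": "step_arm", "body": {
  "plan": [
    [[1,2,0,-0.04],[3,5,0,-0.1],[5,9,0,-0.16],[7,12.5,0,-0.22],[9,16,0,-0.28],[11,19.5,0,-0.34],[13,23,0,-0.4],[15,26.5,0,-0.46],[17,30,0,-0.52],[19,33.5,0,-0.57],[21,37,0,-0.57],[23,40.5,0,-0.57]]
  ],
  "jaw": 0,
  "force": 25
}}

```text
clock: 1.15
position: [0.5045, -0.1547, 0.4043]
tool_rot: [3.141, 0.001, -1.687]
force: [1.2, -0.4, 0.3]
grip_width: 0.0854
```

Request:
{"method": "step_arm", "body": {
  "plan": [
    [[2,3.5,0,0],[4,7,-1,0],[5.5,10,-2,0],[6.1,11.1,-3,0],[6.1,11.1,-4,0],[6.1,11.1,-4,0],[6.1,11.1,-4,0]]
  ]
}}

```text
clock: 1.73
position: [0.565, -0.0449, 0.3639]
tool_rot: [3.14, -0.0, -1.689]
force: [0.1, -0.6, 0.1]
grip_width: 0.0853
```

```bash
python3 - <<'E'
from h import *
from workcell import bot
s=bot.observe();print(s["position"],s["tool_rot"],s["force"])
f=grab("wrist","w1")
for X in [(0.566,-.043,.08),(.674,.028,.08),(.557,.078,.08),(.472,.253,.085)]: print(proj(f,X).round())
E
```

```text
[ 0.56501158 -0.04490676  0.36393444] [ 3.14015513e+00 -5.25721461e-05 -1.68861226e+00] [ 0.08750105 -0.59961473  0.14335621]
[313. 232.]
[167.  63.]
[129. 266.]
[-90. 410.]
```

View pics/w1.png

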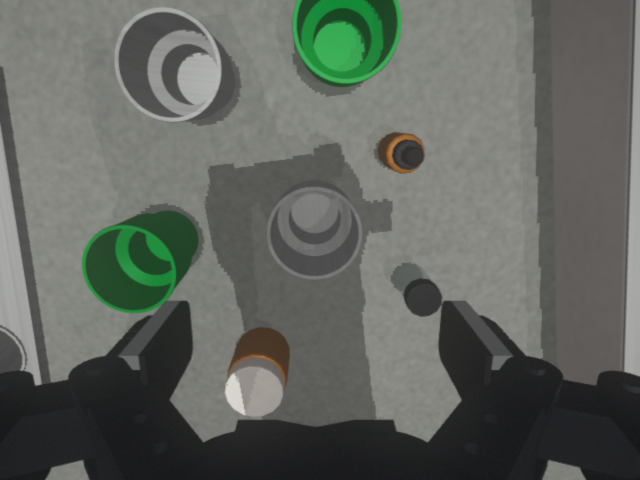

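The wrist view shows grey cup 1's rim centred at (314,232), within a pixel of the predicted (313,232). Grey cup 2's rim is at (168,65), against a predicted (167,63). The greens are at (130,268) and (347,30). I'll grasp cup 1.

Request:
{"method": "step_arm", "body": {
  "plan": [
    [[0.1,0.2,-2,0],[0.1,0.2,-4.5,0],[0.1,0.2,-7,0],[0.1,0.2,-9.5,0],[0.1,0.2,-11.5,0],[0.1,0.2,-13,0],[0.1,0.2,-14,0],[0.1,0.2,-14.4,0],[0.1,0.2,-14.4,0],[0.1,0.2,-14.4,0]]
  ]
}}

```text
clock: 2.62
position: [0.5664, -0.0435, 0.2214]
tool_rot: [-3.141, 0.0, -1.69]
force: [-0.3, -0.1, 0.2]
grip_width: 0.0855
```

Request:
{"method": "step_arm", "body": {
  "plan": [
    [[0,0,0,0],[0,0,0,0],[0,0,0,0],[0,0,0,0],[0,0,0,0],[0,0,0,0],[0,0,0,0],[0,0,0,0]]
  ],
  "jaw": 1,
  "force": 30
}}

```text
clock: 3.28
position: [0.5668, -0.0437, 0.2226]
tool_rot: [-3.139, 0.0, -1.69]
force: [-2.0, -1.1, 11.7]
grip_width: 0.0587
```

```bash
python3 - <<'E'
from h import *
from workcell import bot
s=bot.observe();print(s["position"],s["tool_rot"],s["force"],s["grip_width"])
f=grab("wrist","w2")
E
```

```text
[ 0.56682092 -0.04368245  0.22261328] [-3.13894154e+00  1.28726617e-04 -1.68995741e+00] [-2.01025625 -1.08231487 11.66942385] 0.05868081329984838
```

View pics/w2.png

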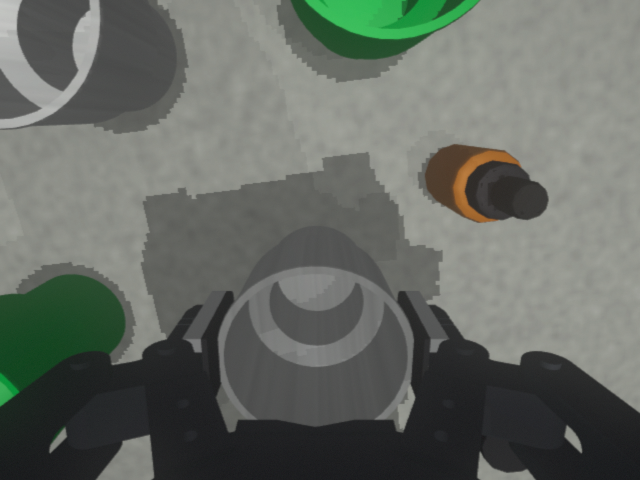

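The wrist view shows cup 1 held between the pads, rim centred at about (315,345). I'll lift it and carry it to the well.

Request:
{"method": "step_arm", "body": {
  "plan": [
    [[0,0,0.5,0],[0,0,1.5,0],[0,0,3,0],[0,0,5,0],[0,0,7,0],[0,0,9,0],[0,0,11,0],[-0.3,1,13,0],[-1,3,14.5,0],[-1.6,5,15,0],[-2.2,7,15,0],[-2.9,9,15,0]]
  ]
}}

```text
clock: 4.33
position: [0.5374, 0.0471, 0.3742]
tool_rot: [-3.137, 0.001, -1.69]
force: [0.3, 0.8, -1.6]
grip_width: 0.0589
```

Request:
{"method": "step_arm", "body": {
  "plan": [
    [[-0.6,2.2,0,0],[-1.3,4.5,0,0],[-2,7,0,0],[-2.8,9.5,0,0],[-3.5,12,0,0],[-4.2,14,0,0],[-4.6,15.5,0,0],[-4.6,15.5,0,0],[-4.6,15.5,0,0]]
  ]
}}

```text
clock: 5.08
position: [0.491, 0.2027, 0.3749]
tool_rot: [-3.137, 0.001, -1.689]
force: [-0.4, -0.1, -0.5]
grip_width: 0.0586
```

```bash
python3 - <<'E'
from h import *
from workcell import bot
s=bot.observe();print(s["position"],s["tool_rot"],s["force"],s["grip_width"])
f=grab("wrist","w3");f=grab("side","s3");f=grab("scene","c3")
c=load("scene0")
E
```

```text
[0.49103428 0.20271053 0.37491419] [-3.13672485e+00  9.33325472e-04 -1.68851086e+00] [-0.37851581 -0.05541902 -0.51814646] 0.0585592086779265
```

View pics/w3.png

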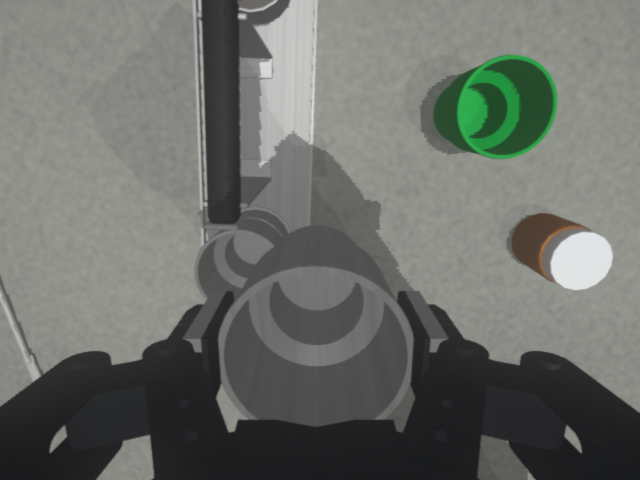

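View pics/s3.png

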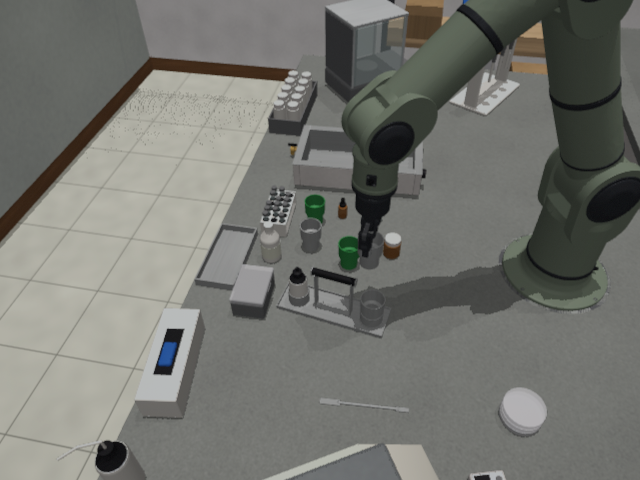

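```bash
python3 - <<'E'
import cv2
a=cv2.imread("pics/w3.png")[150:310,150:350]
cv2.imwrite("pics/w3z.png",cv2.resize(a,None,fx=3.7,fy=3.7,interpolation=cv2.INTER_CUBIC))
E
```

```text
(no output)
```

View pics/w3z.png

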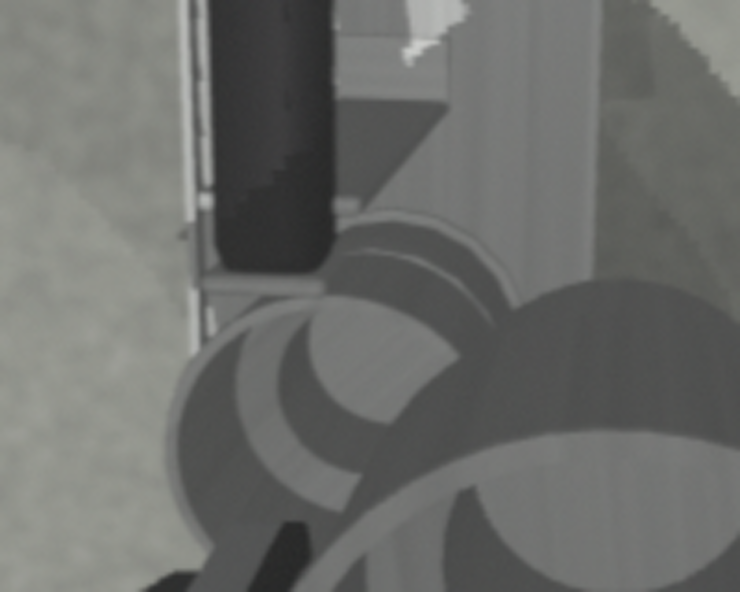

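```bash
python3 - <<'E'
from h import *
from scipy.optimize import least_squares
f=load("w3")
Z=lambda p:((p[0]+.5)/3.7+149.5,(p[1]+.5)/3.7+149.5)
pts=[(167,450),(178,385),(212,337),(250,310),(300,296),(345,296),(400,313),(455,350),(210,548),(180,505)]
W=np.array([plane(f,Z(p),.085)[:2] for p in pts])
r=least_squares(lambda q:np.hypot(*(W-q[:2]).T)-q[2],[.47,.25,.03]);print("free",r.x,r.fun.std())
r=least_squares(lambda q:np.hypot(*(W-q[:2]).T)-.03,[.47,.25]);print("r30",r.x,r.fun.round(4))
# bar edges on bar: widest silhouette at z~.128..137
for z in(.132,.137):
    L=[plane(f,Z(p),z) for p in [(213,0),(217,220)]];R=[plane(f,Z(p),z) for p in[(334,0),(334,220)]]
    L2=[plane(f,(203,5),z)];R2=[plane(f,(240,5),z)]
    print(z,np.round(L+R+L2+R2,4).tolist())
    far=(L2[0]+R2[0])/2; near=(L[1]+R[1])/2; d=far-near; print("yaw",np.arctan2(d[1],d[0]))
    e=plane(f,Z((275,270)),z);print("end",e)
s=f;print(proj(f,(.4725,.253,.085)))
E
```

```text
free [0.47035496 0.25688697 0.02952638] 0.00014762124303815738
r30 [0.46985876 0.25655304] [-0.0001  0.0001  0.0001  0.0002 -0.     -0.0002 -0.0005 -0.0002 -0.0006
 -0.0002]
0.132 [[0.5525, 0.2511, 0.132], [0.5225, 0.2562, 0.132], [0.5506, 0.2348, 0.132], [0.5206, 0.2398, 0.132], [0.6173, 0.241, 0.132], [0.6153, 0.2241, 0.132]]
yaw -0.1613966936225136
end [0.51440536 0.24930096 0.132     ]
0.137 [[0.5526, 0.2498, 0.137], [0.5233, 0.2548, 0.137], [0.5508, 0.2339, 0.137], [0.5214, 0.2387, 0.137], [0.6158, 0.24, 0.137], [0.6139, 0.2234, 0.137]]
yaw -0.16139669362251355
end [0.51541506 0.24804371 0.137     ]
[244.53314471 268.60646926]
```

Request:
{"method": "step_arm", "body": {
  "plan": [
    [[-0.5,1,0,-0.02],[-1,2.6,0,-0.04],[-1.6,4,0,-0.04],[-2,5,0,-0.04],[-2,5.3,0,-0.04],[-2,5.3,-1,-0.04],[-2,5.3,-2.2,-0.04],[-2,5.3,-3.4,-0.04],[-2,5.3,-4.2,-0.04],[-2,5.3,-4.6,-0.04],[-2,5.3,-4.6,-0.04],[-2,5.3,-4.6,-0.04]]
  ]
}}

```text
clock: 6.23
position: [0.4719, 0.254, 0.3286]
tool_rot: [-3.137, 0.0, -1.732]
force: [0.1, -0.1, -0.5]
grip_width: 0.0583
```

```bash
python3 - <<'E'
from h import *
from workcell import bot
s=bot.observe();print(s["position"],s["tool_rot"],s["force"],s["grip_width"])
a=grab("side","s4")["pixels"];b=grab("scene","c4")["pixels"];grab("wrist","w4")
print(proj(load("s4"),(.471,.2555,.1)),proj(load("c4"),(.471,.2555,.1)))
h=[]
for im,(u,v) in((a,proj(load("s4"),(.471,.2555,.12))),(b,proj(load("c4"),(.471,.2555,.12)))):
    u,v=int(u),int(v);print(u,v); h.append(cv2.resize(im[v-50:v+50,u-33:u+33],None,fx=6,fy=6,interpolation=cv2.INTER_CUBIC))
cv2.imwrite("pics/z4.png",np.hstack(h))
E
```

```text
[0.47185837 0.25399036 0.32857962] [-3.13679339e+00  2.85436262e-04 -1.73166791e+00] [ 0.07014069 -0.13864431 -0.53368128] 0.05830498862782662
[372.83019987 294.91678869] [326.55582658 189.94394466]
373 289
326 183
```

View pics/z4.png

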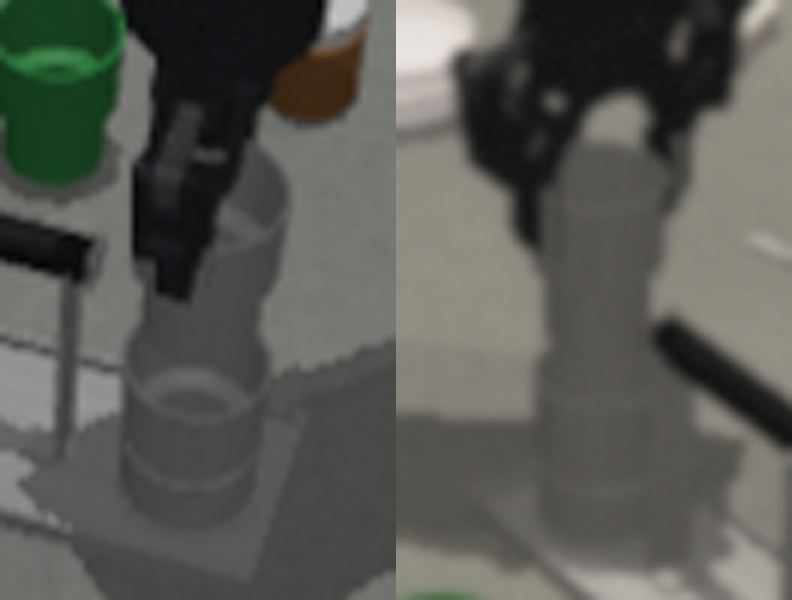

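View pics/w4.png

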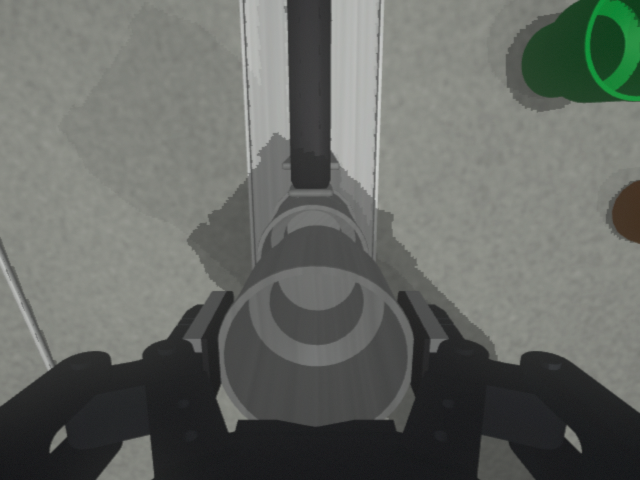

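```bash
python3 - <<'E'
from h import *
a=cv2.imread("pics/w4.png")[170:310,215:415]
cv2.imwrite("pics/w4z.png",cv2.resize(a,None,fx=4,fy=4,interpolation=cv2.INTER_CUBIC))
for n in("s4","c4"):
    f=load(n);
    for z in(.085,.105,.144,.186): print(n,z,proj(f,(.47,.256,z)).round(2), (proj(f,(.471,.256,z))-proj(f,(.47,.256,z))).round(2),(proj(f,(.47,.257,z))-proj(f,(.47,.256,z))).round(2))
E
```

```text
s4 0.085 [372.86 299.06] [-0.41 -0.06] [-0.05  0.32]
s4 0.105 [373.34 293.82] [-0.42 -0.06] [-0.05  0.32]
s4 0.144 [374.31 283.24] [-0.43 -0.06] [-0.05  0.32]
s4 0.186 [375.4  271.31] [-0.44 -0.06] [-0.05  0.33]
c4 0.085 [326.41 194.39] [0.26 0.15] [ 0.26 -0.15]
c4 0.105 [326.43 188.15] [0.27 0.15] [ 0.26 -0.15]
c4 0.144 [326.46 175.7 ] [0.27 0.14] [ 0.27 -0.15]
c4 0.186 [326.5  161.84] [0.28 0.14] [ 0.27 -0.14]
```

View pics/w4z.png

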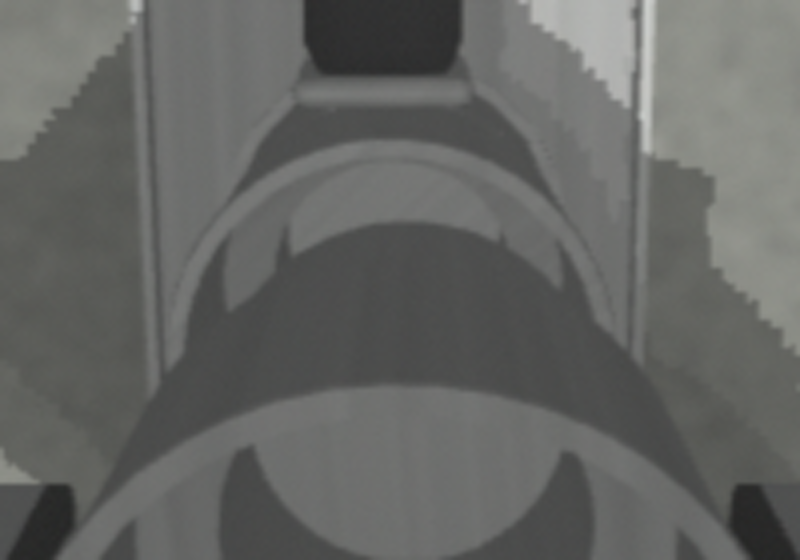

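```bash
python3 - <<'E'
from h import *
from scipy.optimize import least_squares
f=load("w4")
Z=lambda p:((p[0]+.5)/4+214.5,(p[1]+.5)/4+169.5)
def fit(pts,z):
    W=np.array([plane(f,Z(p),z)[:2] for p in pts])
    r=least_squares(lambda q:np.hypot(*(W-q).T)-.03,[.47,.25]);print(r.x.round(4),(1e3*r.fun).round(1))
fit([(168,335),(300,160),(340,145),(390,139),(470,155),(530,190),(580,245),(610,315)],.085)
fit([(55,555),(150,465),(250,410),(330,389),(405,383),(480,389),(560,411),(650,460),(750,555)],.186)
f=load("w4")
W2=[(218,345),(413,345),(315,266)]
for p in W2: print(plane(f,p,.186).round(4))
E
```

```text
[0.4695 0.2573] [ 0.1 -0.2  0.1  0.2 -0.  -0.2 -0.1  0.3]
[0.4703 0.2553] [ 0.5 -0.1 -0.1 -0.1 -0.1 -0.1 -0.  -0.1  0.5]
[0.4794 0.2837 0.186 ]
[0.47   0.2254 0.186 ]
[0.4996 0.2507 0.186 ]
```

Circle fits of both rims in the wrist view put cup A at (-0.8, +2.0) mm from the held cup. I'll correct +y by 1.8 mm and lower.

Request:
{"method": "step_arm", "body": {
  "plan": [
    [[-0.05,0.18,0,0],[-0.05,0.18,-0.5,0],[-0.05,0.18,-1.2,0],[-0.05,0.18,-2,0],[-0.05,0.18,-2.6,0],[-0.05,0.18,-3.2,0],[-0.05,0.18,-3.2,0]]
  ]
}}

```text
clock: 6.97
position: [0.471, 0.2559, 0.2955]
tool_rot: [-3.138, -0.0, -1.731]
force: [-0.7, -0.3, -0.8]
grip_width: 0.0586
```

Underside about 12 mm inside the mouth, with no contact.

Request:
{"method": "step_arm", "body": {
  "plan": [
    [[0,0,-0.5,0],[0,0,-1,0],[0,0,-1.5,0],[0,0,-1.8,0],[0,0,-2,0],[0,0,-2.1,0],[0,0,-2.2,0],[0,0,-2.2,0]]
  ]
}}

```text
clock: 7.63
position: [0.471, 0.2559, 0.2735]
tool_rot: [-3.138, -0.0, -1.731]
force: [-0.5, -0.7, -1.7]
grip_width: 0.0586
```

Request:
{"method": "step_arm", "body": {
  "plan": [
    [[0,0,-0.1,0],[0,0,-0.2,0],[0,0,-0.25,0],[0,0,-0.3,0],[0,0,-0.3,0]]
  ]
}}

```text
clock: 8.05
position: [0.471, 0.2559, 0.2705]
tool_rot: [-3.138, -0.0, -1.731]
force: [0.5, -0.2, -1.1]
grip_width: 0.0586
```

Request:
{"method": "step_arm", "body": {
  "plan": [
    [[0,0,-0.05,0],[0,0,-0.1,0],[0,0,-0.15,0],[0,0,-0.15,0]]
  ]
}}

```text
clock: 8.38
position: [0.4713, 0.2561, 0.2695]
tool_rot: [-3.137, 0.0, -1.731]
force: [-1.8, 0.2, 9.6]
grip_width: 0.0588
```

Contact came at the expected height, at 9.6 N. I'll release.

Request:
{"method": "step_arm", "body": {
  "plan": [
    [[0,0,0,0],[0,0,0,0],[0,0,0,0],[0,0,0,0],[0,0,0,0],[0,0,0,0]]
  ],
  "jaw": 0
}}

```text
clock: 8.88
position: [0.4713, 0.2561, 0.2695]
tool_rot: [-3.137, 0.0, -1.731]
force: [0.7, 0.1, -0.2]
grip_width: 0.0854
```

Request:
{"method": "step_arm", "body": {
  "plan": [
    [[0,0,0.5,0],[0,0,1.5,0],[0,0,3,0],[0,0,5,0],[0,0,7.5,0],[0,0,9,0],[0,0,10,0],[0,0,10,0],[0,0,10,0]]
  ]
}}

```text
clock: 9.63
position: [0.4712, 0.256, 0.3697]
tool_rot: [-3.136, 0.001, -1.731]
force: [0.6, -0.3, -1.3]
grip_width: 0.0857
```

```bash
python3 - <<'E'
from h import *
from workcell import bot
s=bot.observe();print(s["position"],s["tool_rot"],s["force"],s["grip_width"])
grab("wrist","w5");a=grab("side","s5")["pixels"];b=grab("scene","c5")["pixels"]
cv2.imwrite("pics/z5.png",np.hstack([cv2.resize(im[v-50:v+50,u-33:u+33],None,fx=6,fy=6,interpolation=cv2.INTER_CUBIC) for im,u,v in((a,373,289),(b,326,183))]))
E
```

```text
[0.47117026 0.25600593 0.36972859] [-3.13630514e+00  7.81530369e-04 -1.73138670e+00] [ 0.61505977 -0.33302032 -1.2988468 ] 0.08572656545149117
```

View pics/w5.png

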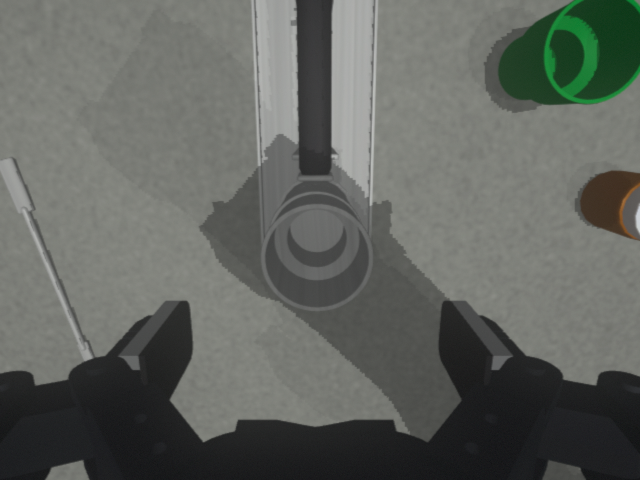

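View pics/z5.png

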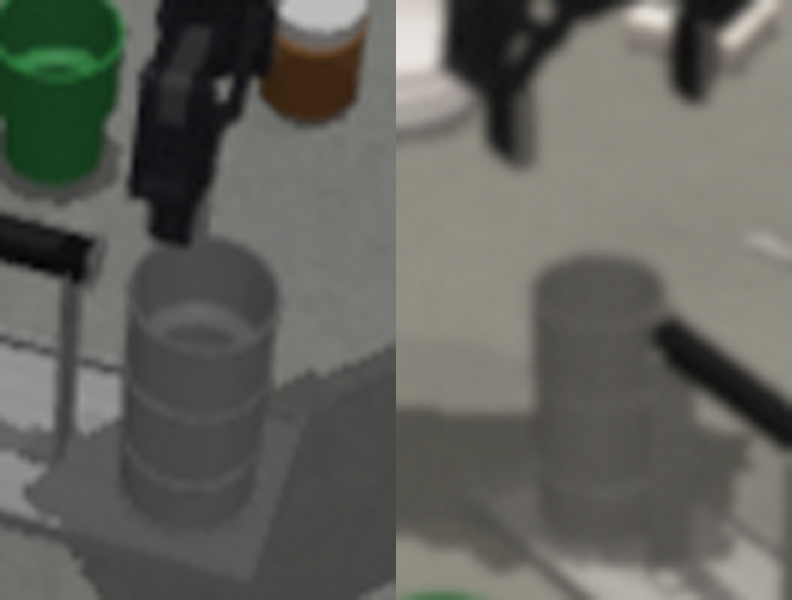

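Cup 1 is nested: the side crop shows even seams, and the stack rim is at (317,258) in the wrist view. Next is cup 2. I'll turn the jaws by -0.3 for clearance from the green cup.

```bash
python3 - <<'E'
from h import *
f=load("w5")
print([plane(f,p,.127).round(4).tolist() for p in[(317,257.5),(261,258),(373,258),(317,205),(317,311)]])
E
```

```text
[[0.4698, 0.2562, 0.127], [0.4743, 0.286, 0.127], [0.4647, 0.2265, 0.127], [0.4981, 0.2517, 0.127], [0.4389, 0.2611, 0.127]]
```

Request:
{"method": "step_arm", "body": {
  "plan": [
    [[1,-1,0,-0.03],[3,-3.3,0,-0.07],[5,-5.6,0,-0.1],[7,-7.9,0,-0.14],[9,-10.2,0,-0.18],[11,-12.4,0,-0.22],[13,-14.7,0,-0.26],[15,-17,0,-0.3],[17,-19.2,0,-0.3],[19,-21.4,0,-0.3],[20.3,-22.9,-0.5,-0.3],[20.3,-22.9,-1,-0.3]]
  ]
}}

```text
clock: 10.78
position: [0.6759, 0.022, 0.3572]
tool_rot: [-3.137, -0.003, -2.037]
force: [-0.0, -1.1, -0.7]
grip_width: 0.0856
```

Request:
{"method": "step_arm", "body": {
  "plan": [
    [[0,0,0,0],[0,0,0,0]]
  ]
}}

```text
clock: 10.95
position: [0.6759, 0.021, 0.356]
tool_rot: [-3.138, -0.004, -2.038]
force: [0.3, -0.7, 0.6]
grip_width: 0.0856
```

```bash
python3 - <<'E'
from h import *
from workcell import bot
s=bot.observe();print(s["position"],s["tool_rot"],s["force"],s["grip_width"])
f=grab("wrist","w6");print(proj(f,(.674,.027,.08)))
E
```

```text
[0.67585383 0.02097439 0.35595386] [-3.138418   -0.00447044 -2.03839564] [ 0.34003039 -0.67416758  0.59590235] 0.08562809131638328
[306.86159273 244.47870931]
```

View pics/w6.png

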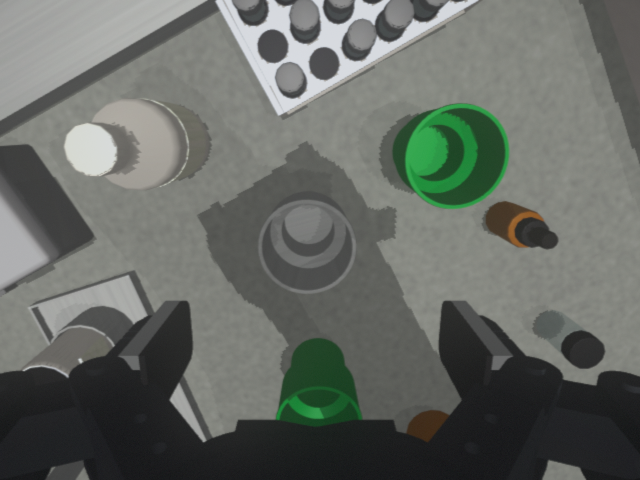

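The wrist view shows grey cup 2's rim at (307,246), predicted (307,244), with green cups clear at (457,155) and (318,405). I'll descend.

Request:
{"method": "step_arm", "body": {
  "plan": [
    [[-0.1,0.3,-1,0],[-0.24,0.6,-3,0],[-0.24,0.6,-5.5,0],[-0.24,0.6,-8,0],[-0.24,0.6,-10,0],[-0.24,0.6,-11.7,0],[-0.24,0.6,-12.8,0],[-0.24,0.6,-13.4,0],[-0.24,0.6,-13.4,0],[-0.24,0.6,-13.4,0]]
  ]
}}

```text
clock: 11.83
position: [0.6735, 0.028, 0.2231]
tool_rot: [-3.138, -0.003, -2.037]
force: [0.4, 0.4, 0.0]
grip_width: 0.0855
```

Request:
{"method": "step_arm", "body": {
  "plan": [
    [[0,0,0,0],[0,0,0,0],[0,0,0,0],[0,0,0,0],[0,0,0,0],[0,0,0,0],[0,0,0,0],[0,0,0,0]]
  ],
  "jaw": 1,
  "force": 30
}}

```text
clock: 12.5
position: [0.6739, 0.0279, 0.2245]
tool_rot: [-3.136, -0.002, -2.037]
force: [-1.1, -1.3, 8.8]
grip_width: 0.0584
```

Request:
{"method": "step_arm", "body": {
  "plan": [
    [[0,0,0.5,0],[0,0,1.5,0],[0,0,3,0],[0,0,5,0],[0,0,7,0],[0,0,9,0],[0,0,11,0],[0,0,13,0],[0,0,15,0],[0,0,16.5,0],[0,0,17,0],[0,0,17,0]]
  ]
}}

```text
clock: 13.5
position: [0.6739, 0.0278, 0.3964]
tool_rot: [-3.134, -0.001, -2.037]
force: [0.7, -0.3, -1.3]
grip_width: 0.0585
```

Request:
{"method": "step_arm", "body": {
  "plan": [
    [[-1,1,0,0.03],[-2.7,3,0,0.06],[-4.5,5,0,0.1],[-6.3,7.1,0,0.14],[-8.1,9.2,0,0.18],[-9.9,11.2,0,0.22],[-11.7,13.2,0,0.26],[-13.5,15.2,0,0.3],[-15.3,17.3,0,0.306],[-17,19.2,0,0.306],[-18.2,20.5,0,0.306],[-18.8,21.2,0,0.306]]
  ]
}}

```text
clock: 14.5
position: [0.4842, 0.2415, 0.3957]
tool_rot: [-3.135, -0.001, -1.729]
force: [0.4, 0.3, -1.3]
grip_width: 0.0588
```

Request:
{"method": "step_arm", "body": {
  "plan": [
    [[0,0,0,0],[0,0,0,0]]
  ]
}}

```text
clock: 14.67
position: [0.4842, 0.2414, 0.3953]
tool_rot: [-3.136, -0.002, -1.728]
force: [-0.2, -0.3, -0.7]
grip_width: 0.0583
```

Request:
{"method": "step_arm", "body": {
  "plan": [
    [[-0.5,0.5,0,0],[-1,1.1,0,0],[-1.3,1.45,-0.5,0],[-1.3,1.45,-1.2,0],[-1.3,1.45,-2,0],[-1.3,1.45,-2.3,0],[-1.3,1.45,-2.3,0],[-1.3,1.45,-2.3,0]]
  ]
}}

```text
clock: 15.33
position: [0.4714, 0.2557, 0.372]
tool_rot: [-3.136, -0.002, -1.729]
force: [0.4, 0.5, -0.5]
grip_width: 0.0585
```

```bash
python3 - <<'E'
from h import *
from workcell import bot
s=bot.observe();print(s["position"],s["tool_rot"],s["force"],s["grip_width"])
w=grab("wrist","w7")["pixels"];a=grab("side","s7")["pixels"];b=grab("scene","c7")["pixels"]
cv2.imwrite("pics/z7.png",np.hstack([cv2.resize(im[v-60:v+40,u-33:u+33],None,fx=6,fy=6,interpolation=cv2.INTER_CUBIC) for im,u,v in((a,373,289),(b,326,183))]))
cv2.imwrite("pics/w7z.png",cv2.resize(w[170:310,215:415],None,fx=4,fy=4,interpolation=cv2.INTER_CUBIC))
E
```

```text
[0.4713649  0.25566565 0.37195929] [-3.13595506e+00 -2.25358544e-03 -1.72867356e+00] [ 0.39877751  0.48667587 -0.54573259] 0.05847374073446383
```

View pics/w7z.png

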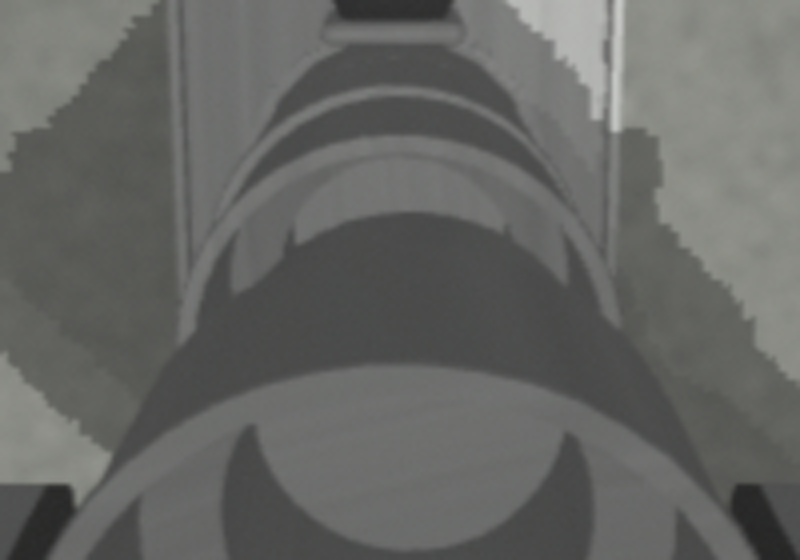

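View pics/z7.png

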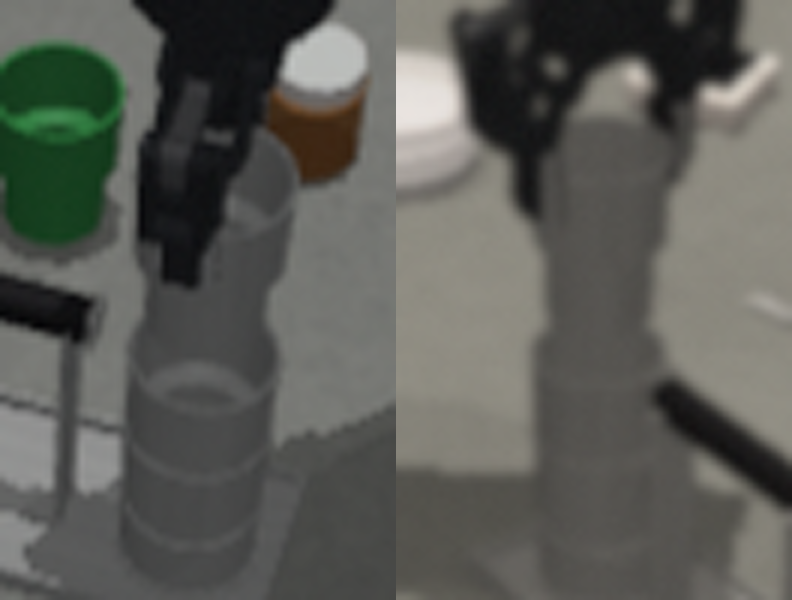

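```bash
python3 - <<'E'
from h import *
from scipy.optimize import least_squares
f=load("w7")
Z=lambda p:((p[0]+.5)/4+214.5,(p[1]+.5)/4+169.5)
def fit(pts,z):
    W=np.array([plane(f,Z(p),z)[:2] for p in pts])
    r=least_squares(lambda q:np.hypot(*(W-q).T)-.03,[.47,.25]);print(r.x.round(4),(1e3*r.fun).round(1))
fit([(178,340),(195,275),(240,203),(300,157),(350,140),(400,134),(460,142),(510,160),(570,208),(607,270),(622,325)],.127)
fit([(45,555),(100,490),(200,410),(300,373),(405,363),(500,373),(600,408),(700,480),(765,555)],.228)
E
```

```text
[0.4694 0.2562] [ 0.4 -0.2 -0.2  0.1 -0.   0.  -0.   0.1  0.  -0.1  0.1]
[0.4711 0.256 ] [ 0.5 -0.   0.1 -0.1 -0.3 -0.2 -0.1  0.   0.6]
```

Request:
{"method": "step_arm", "body": {
  "plan": [
    [[-0.1,0.03,0,0],[-0.1,0.03,-0.5,0],[-0.1,0.03,-1.2,0],[-0.1,0.03,-2,0],[-0.1,0.03,-2.6,0],[-0.1,0.03,-3.2,0],[-0.1,0.03,-3.2,0]]
  ]
}}

```text
clock: 16.07
position: [0.4701, 0.2559, 0.339]
tool_rot: [-3.137, -0.003, -1.728]
force: [-0.2, -0.8, -1.5]
grip_width: 0.0589
```

Request:
{"method": "step_arm", "body": {
  "plan": [
    [[0,0,-0.5,0],[0,0,-1,0],[0,0,-1.5,0],[0,0,-1.8,0],[0,0,-2,0],[0,0,-2.2,0],[0,0,-2.3,0],[0,0,-2.3,0]]
  ]
}}

```text
clock: 16.73
position: [0.4701, 0.256, 0.3159]
tool_rot: [-3.137, -0.003, -1.728]
force: [-0.2, -0.0, -0.6]
grip_width: 0.0585
```

Request:
{"method": "step_arm", "body": {
  "plan": [
    [[0,0,-0.1,0],[0,0,-0.2,0],[0,0,-0.25,0],[0,0,-0.25,0]]
  ]
}}

```text
clock: 17.07
position: [0.4701, 0.2561, 0.3135]
tool_rot: [-3.137, -0.003, -1.728]
force: [-0.5, -0.5, 1.5]
grip_width: 0.0591
```

Request:
{"method": "step_arm", "body": {
  "plan": [
    [[0,0,-0.05,0],[0,0,-0.1,0],[0,0,-0.13,0],[0,0,-0.13,0]]
  ]
}}

```text
clock: 17.4
position: [0.4705, 0.2564, 0.3131]
tool_rot: [-3.135, -0.001, -1.728]
force: [-1.0, -0.7, 12.9]
grip_width: 0.0584
```

Contact again at the expected height (TCP 0.313 m). I'll release and back off.

Request:
{"method": "step_arm", "body": {
  "plan": [
    [[0,0,0,0],[0,0,0,0],[0,0,0,0],[0,0,0,0],[0,0,0,0],[0,0,0,0]]
  ],
  "jaw": 0
}}

```text
clock: 17.9
position: [0.4705, 0.2563, 0.313]
tool_rot: [-3.135, -0.001, -1.728]
force: [0.0, 0.8, 0.4]
grip_width: 0.0853
```

Request:
{"method": "step_arm", "body": {
  "plan": [
    [[0,0,0.5,0],[0,0,1.5,0],[0,0,3,0],[0,0,5,0],[0,0,7,0],[0,0,9,0],[0,0,10,0],[0,0,10,0],[0,0,10,0]]
  ]
}}

```text
clock: 18.65
position: [0.4704, 0.2563, 0.4133]
tool_rot: [-3.135, -0.001, -1.728]
force: [0.1, 0.4, -0.4]
grip_width: 0.0856
```

```bash
python3 - <<'E'
from h import *
from workcell import bot
s=bot.observe();print(s["position"],s["tool_rot"],s["force"],s["grip_width"])
w=grab("wrist","w8")["pixels"];a=grab("side","s8")["pixels"];b=grab("scene","c8")["pixels"]
cv2.imwrite("pics/z8.png",np.hstack([cv2.resize(im[v-60:v+40,u-33:u+33],None,fx=6,fy=6,interpolation=cv2.INTER_CUBIC) for im,u,v in((a,373,289),(b,326,183))]))
E
```

```text
[0.47041198 0.25628001 0.41325554] [-3.13461021e+00 -8.59828160e-04 -1.72845857e+00] [ 0.06504982  0.40262786 -0.44728411] 0.08560472845665543
```

View pics/w8.png

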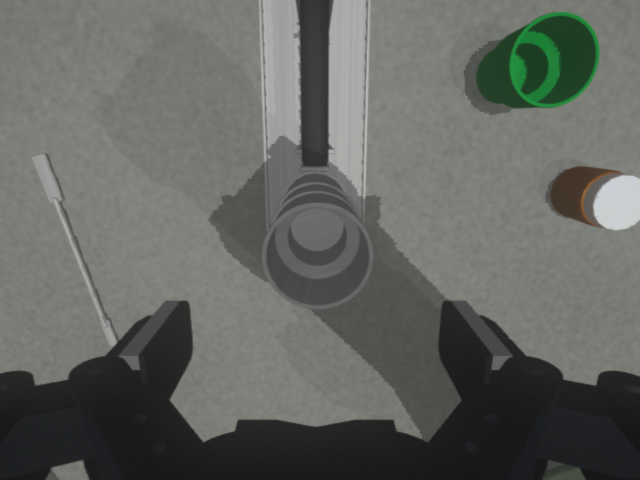

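View pics/z8.png

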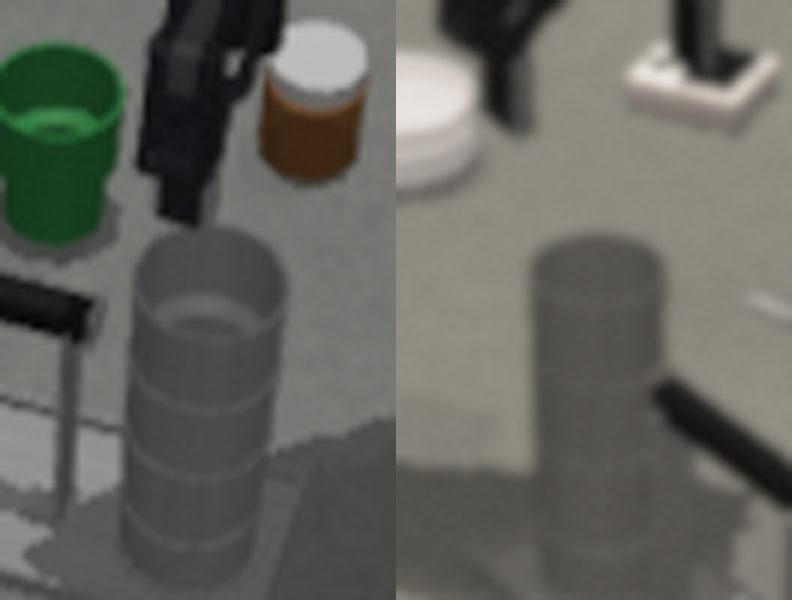

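The stack of three is seated, with three even seams in the side crop and the top rim at (318,257) in the wrist view. Now I'll locate the bar for the balance grip.

```bash
python3 - <<'E'
from h import *
w=cv2.imread("pics/w8.png"); cv2.imwrite("pics/w8z.png",cv2.resize(w[0:190,240:400],None,fx=3,fy=3,interpolation=cv2.INTER_CUBIC))
f=load("w8")
g=cv2.cvtColor(w,cv2.COLOR_BGR2GRAY)
for v in(5,40,80,120,150): print(v,g[v,292:342].tolist())
print(g[150:185,315].tolist())
print("rim",plane(f,(318,257),.169))
E
```

```text
5 [158, 159, 162, 155, 114, 79, 72, 66, 51, 47, 49, 50, 50, 50, 52, 54, 55, 56, 55, 56, 56, 54, 55, 54, 56, 55, 55, 55, 53, 52, 52, 52, 51, 51, 50, 48, 53, 64, 72, 78, 110, 155, 168, 171, 170, 169, 166, 165, 166, 168]
40 [161, 160, 164, 170, 172, 169, 157, 124, 77, 53, 52, 54, 53, 54, 55, 57, 58, 58, 58, 60, 60, 59, 59, 60, 59, 59, 59, 57, 58, 55, 54, 54, 55, 54, 52, 55, 84, 136, 169, 172, 171, 170, 170, 171, 170, 169, 167, 167, 167, 171]
80 [163, 161, 165, 172, 173, 169, 153, 118, 98, 61, 52, 54, 54, 57, 56, 58, 59, 61, 62, 62, 63, 63, 63, 64, 63, 63, 62, 62, 61, 60, 58, 57, 57, 56, 55, 61, 109, 161, 172, 170, 169, 169, 170, 170, 169, 167, 168, 169, 169, 173]
120 [163, 162, 160, 163, 167, 171, 169, 163, 138, 83, 55, 53, 54, 56, 57, 56, 58, 60, 61, 61, 63, 62, 64, 64, 63, 64, 64, 64, 62, 58, 60, 57, 56, 55, 54, 65, 115, 165, 171, 170, 168, 168, 168, 167, 167, 168, 170, 171, 173, 173]
150 [108, 108, 105, 100, 102, 105, 105, 105, 102, 85, 54, 48, 49, 48, 51, 53, 52, 51, 52, 54, 59, 61, 62, 62, 61, 62, 62, 63, 61, 56, 55, 57, 54, 52, 52, 64, 114, 160, 166, 167, 167, 158, 152, 165, 167, 169, 171, 173, 174, 173]
[62, 59, 54, 52, 54, 52, 51, 51, 52, 52, 51, 51, 51, 51, 48, 52, 68, 97, 109, 112, 103, 98, 107, 92, 77, 76, 76, 76, 74, 74, 74, 79, 100, 106, 88]
rim [0.4691217  0.25543377 0.169     ]
```

View pics/w8z.png

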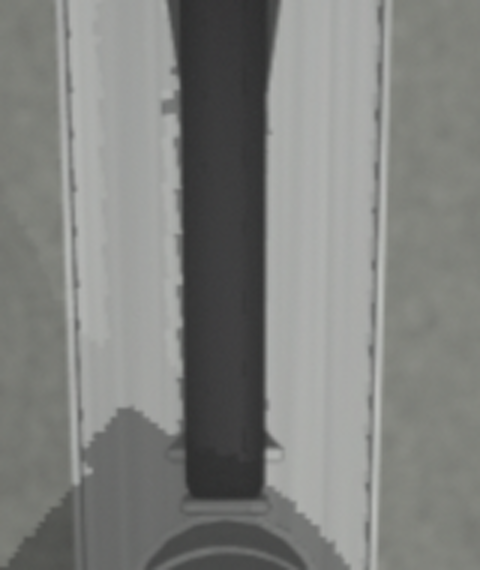

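```bash
python3 - <<'E'
from h import *
f=load("w8")
A=plane(f,(314.3,40),.132);B=plane(f,(314.7,150),.132);E=plane(f,(314.8,165.5),.135)
d=A-B;y=np.arctan2(d[1],d[0]);print(A,B,E,"yaw",y)
P=plane(f,((60+388)/6+240,5),.005);Q=plane(f,((77+375)/6+240,150),.005);d2=P-Q;print("plate",P,Q,np.arctan2(d2[1],d2[0]))
u=np.array([np.cos(y),np.sin(y)]);print("grip from bar end",E[:2]+.023*u,"from rim",np.array([.4691,.2554])+.067*u, "old",np.array([.4704,.2562])+.067*u)
E
```

```text
[0.58291305 0.239407   0.132     ] [0.52360385 0.24858643 0.132     ] [0.51486018 0.24991441 0.135     ] yaw -0.1535539993395183
plate [0.63249186 0.23128593 0.005     ] [0.5170381  0.24899261 0.005     ] -0.15218024801346525
grip from bar end [0.53758955 0.24639653] from rim [0.53531166 0.24515226] old [0.53661166 0.24595226]
```

Request:
{"method": "step_arm", "body": {
  "plan": [
    [[1,-0.15,0,0.004],[3,-0.45,0,0.004],[5,-0.75,0,0.004],[6.3,-0.95,0,0.004],[6.65,-1,0,0.004],[6.65,-1,0,0.004],[6.65,-1,0,0.004]]
  ]
}}

```text
clock: 19.38
position: [0.5365, 0.2463, 0.4115]
tool_rot: [-3.137, -0.003, -1.724]
force: [0.3, -0.4, -0.1]
grip_width: 0.0856
```

```bash
python3 - <<'E'
from h import *
from workcell import bot
s=bot.observe();print(s["position"],s["tool_rot"],s["force"],s["grip_width"])
f=grab("wrist","w9");w=f["pixels"];g=cv2.cvtColor(w,cv2.COLOR_BGR2GRAY)
for v in(60,120,200,260): 
    r=g[v];c=np.where(r[250:380]<70)[0]+250;print(v,c.min(),c.max())
E
```

```text
[0.53652341 0.24627793 0.41147074] [-3.13739634e+00 -2.92601455e-03 -1.72425021e+00] [ 0.32220746 -0.38517085 -0.05702858] 0.08558152012566109
60 300 328
120 301 326
200 302 327
260 301 327
```

View pics/w9.png

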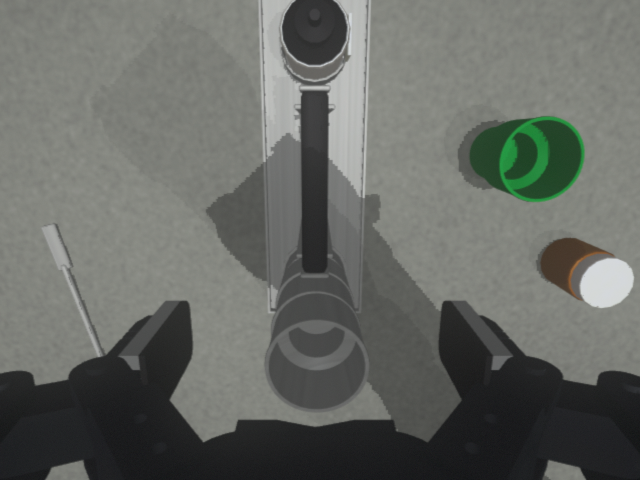

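```bash
python3 - <<'E'
from h import *
f=load("w9")
N=plane(f,(314.5,272),.135);F=plane(f,(314.3,90),.137);d=(F-N)[:2];L=np.linalg.norm(d);u=d/L
print(N,F,L,np.arctan2(d[1],d[0]),"grip by near",N[:2]+.023*u,"by mid",(N+F)[:2]/2-.033*u)
E
```

```text
[0.51477947 0.24995959 0.135     ] [0.62165363 0.23358151 0.137     ] 0.10812182134152391 -0.15206335968036683 grip by near [0.53751406 0.2464756 ] by mid [0.53559735 0.24676932]
```

The bar spans (314,90) to (314,272) in the wrist view. The balance point is therefore at (0.5365, 0.2466), already under the tool, so I'll go straight down.

Request:
{"method": "step_arm", "body": {
  "plan": [
    [[0,0.02,-1,0],[0,0.02,-3,0],[0,0.02,-5.2,0],[0,0.02,-7.4,0],[0,0.02,-9.4,0],[0,0.02,-11,0],[0,0.02,-12.2,0],[0,0.02,-12.8,0],[0,0.02,-12.8,0],[0,0.02,-12.8,0]]
  ]
}}

```text
clock: 20.27
position: [0.5363, 0.2468, 0.2841]
tool_rot: [-3.137, -0.002, -1.724]
force: [0.4, -0.7, -0.4]
grip_width: 0.0854
```

Request:
{"method": "step_arm", "body": {
  "plan": [
    [[0,0,0,0],[0,0,0,0],[0,0,0,0],[0,0,0,0],[0,0,0,0],[0,0,0,0],[0,0,0,0],[0,0,0,0],[0,0,0,0],[0,0,0,0],[0,0,0,0],[0,0,0,0]]
  ],
  "jaw": 1,
  "force": 40
}}

```text
clock: 21.27
position: [0.5363, 0.2466, 0.2843]
tool_rot: [-3.137, -0.003, -1.724]
force: [-2.1, -1.7, 5.5]
grip_width: 0.0155
```

Gripped: the opening is 15.5 mm on the 16 mm bar. I'll raise the grip force, then lift a little and check level.

Request:
{"method": "step_arm", "body": {
  "plan": [
    [[0,0,0,0],[0,0,0,0],[0,0,0,0],[0,0,0.3,0],[0,0,0.7,0],[0,0,1.2,0],[0,0,1.8,0],[0,0,2.4,0],[0,0,2.8,0],[0,0,3,0],[0,0,3,0],[0,0,3,0]]
  ],
  "force": 100
}}

```text
clock: 22.27
position: [0.5363, 0.2465, 0.3143]
tool_rot: [-3.137, -0.003, -1.724]
force: [-0.9, -0.5, -7.4]
grip_width: 0.0145
```

```bash
python3 - <<'E'
from h import *
from workcell import bot
s=bot.observe();print(s["position"],s["tool_rot"],s["force"],s["moment"],s["grip_width"])
a=grab("side","s10")["pixels"];b=grab("scene","c10")["pixels"];grab("wrist","w10")
cv2.imwrite("pics/z10.png",np.hstack([cv2.resize(a[220:340,270:400],(650,600),interpolation=cv2.INTER_CUBIC)]))
cv2.imwrite("pics/y10.png",cv2.resize(b[140:300,290:420],(488,600),interpolation=cv2.INTER_CUBIC))
E
```

```text
[0.53626984 0.246548   0.31428714] [-3.13685065e+00 -2.70296272e-03 -1.72397656e+00] [-0.90196299 -0.47801119 -7.43090435] [-0.00228903  0.03497477 -0.01417083] 0.014546272313329849
```

View pics/z10.png

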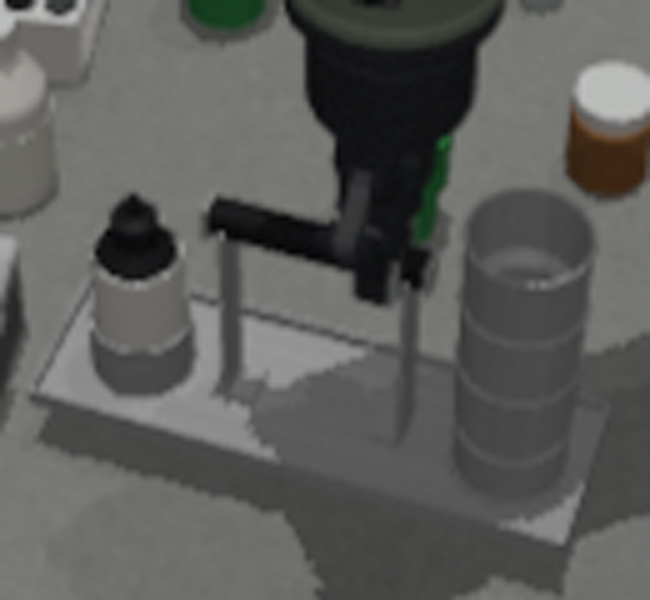

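View pics/y10.png

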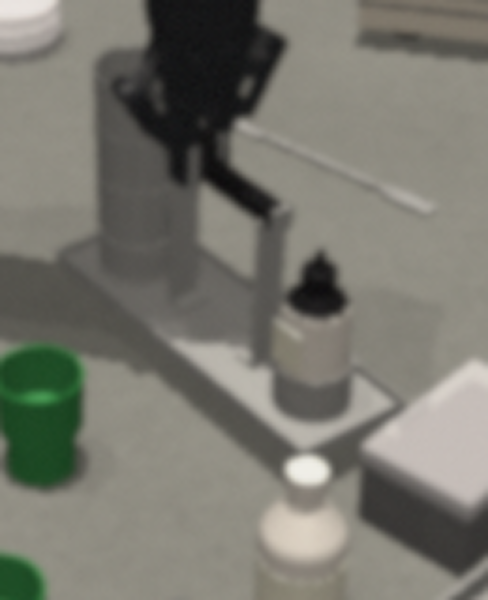

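View pics/w10.png

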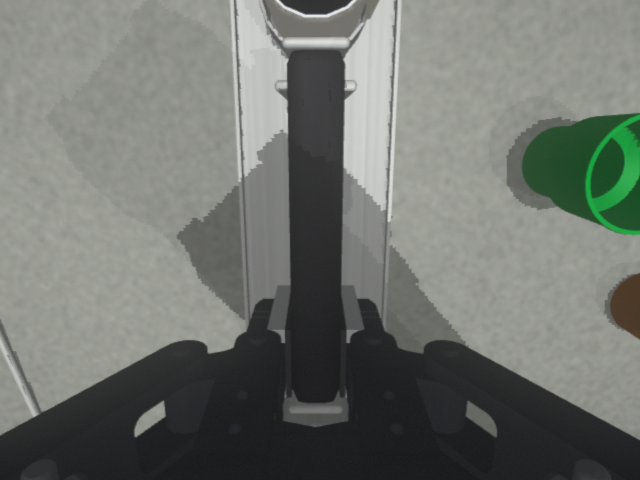

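Only a few degrees of freedom matter here and they look right: the caddy is clear of the bench and appears level in both views. The force is -7.4 N, which is the full 750 g, and the moment is about 0.03 N m. I'll lift further.

Request:
{"method": "step_arm", "body": {
  "plan": [
    [[0,0,0.4,0],[0,0,1.2,0],[0,0,2.5,0],[0,0,4,0],[0,0,5.5,0],[0,0,7,0],[0,0,8.5,0],[0,0,10,0],[0,0,11.5,0],[0,0,12.7,0],[0,0,13.5,0],[0,0,13.8,0]]
  ]
}}

```text
clock: 23.42
position: [0.5362, 0.2466, 0.4536]
tool_rot: [-3.136, -0.002, -1.724]
force: [-0.2, 0.1, -6.7]
grip_width: 0.0138
```

Request:
{"method": "step_arm", "body": {
  "plan": [
    [[0,-0.4,0,0.01],[0,-1.2,0,0.02],[0.1,-2.4,0,0.03],[0.1,-3.8,0,0.04],[0.2,-5.3,0,0.05],[0.2,-6.8,0,0.06],[0.3,-8.3,0,0.07],[0.3,-9.8,0,0.08],[0.4,-11.3,0,0.09],[0.4,-12.8,0,0.1],[0.5,-14.3,0,0.11],[0.5,-15.8,0,0.12]]
  ]
}}

```text
clock: 24.42
position: [0.541, 0.0869, 0.4529]
tool_rot: [-3.137, -0.002, -1.603]
force: [0.5, -0.2, -6.8]
grip_width: 0.0146
```

Request:
{"method": "step_arm", "body": {
  "plan": [
    [[0.1,-1.5,0,0.01],[0.1,-3,0,0.02],[0.2,-4.5,0,0.03],[0.2,-6,0,0.04],[0.3,-7.5,0,0.05],[0.3,-9,0,0.06],[0.4,-10.5,0,0.07],[0.4,-12,0,0.08],[0.5,-13.5,0,0.08],[0.5,-15,0,0.08],[0.6,-16.5,0,0.08],[0.6,-18,0,0.08]]
  ]
}}

```text
clock: 25.42
position: [0.5465, -0.0945, 0.4522]
tool_rot: [-3.138, -0.002, -1.523]
force: [-0.1, -0.1, -6.7]
grip_width: 0.0143
```

Request:
{"method": "step_arm", "body": {
  "plan": [
    [[0.1,-1.5,0,0],[0.1,-3,0,0],[0.2,-4.5,0,0],[0.2,-6,0,0],[0.3,-7.5,0,0],[0.4,-9.2,0,0],[0.4,-11,0,0],[0.5,-12.8,0,0],[0.6,-14.6,0,0],[0.6,-16.2,0,0],[0.7,-17.7,0,0],[0.7,-19,0,0]]
  ]
}}

```text
clock: 26.42
position: [0.5531, -0.2861, 0.4515]
tool_rot: [-3.139, -0.002, -1.524]
force: [-0.4, -0.5, -7.5]
grip_width: 0.0139
```

Request:
{"method": "step_arm", "body": {
  "plan": [
    [[0,-1.2,0,0],[0.1,-2.4,0,0],[0.1,-3.5,0,0],[0.2,-4.4,0,0],[0.2,-5,0,0],[0.2,-5.3,0,0],[0.2,-5.4,0,0],[0.2,-5.4,0,0],[0.2,-5.4,0,0]]
  ]
}}

```text
clock: 27.17
position: [0.5552, -0.3396, 0.4515]
tool_rot: [-3.139, -0.002, -1.523]
force: [0.1, 0.5, -7.2]
grip_width: 0.0147
```

```bash
python3 - <<'E'
from h import *
from workcell import bot
s=bot.observe();print(s["position"],s["tool_rot"],s["force"],s["moment"],s["grip_width"])
a=grab("side","s11")["pixels"];b=grab("scene","c11")["pixels"]
cv2.imwrite("pics/z11.png",cv2.resize(a[80:205,270:440],(800,588),interpolation=cv2.INTER_CUBIC))
cv2.imwrite("pics/y11.png",cv2.resize(b[200:450,50:290],(576,600),interpolation=cv2.INTER_CUBIC))
E
```

```text
[ 0.55520901 -0.33959151  0.45154604] [-3.13901736e+00 -2.05799456e-03 -1.52290162e+00] [ 0.08297791  0.52702881 -7.18201548] [0.05240594 0.00464231 0.01375057] 0.014659312535264778
```

View pics/z11.png

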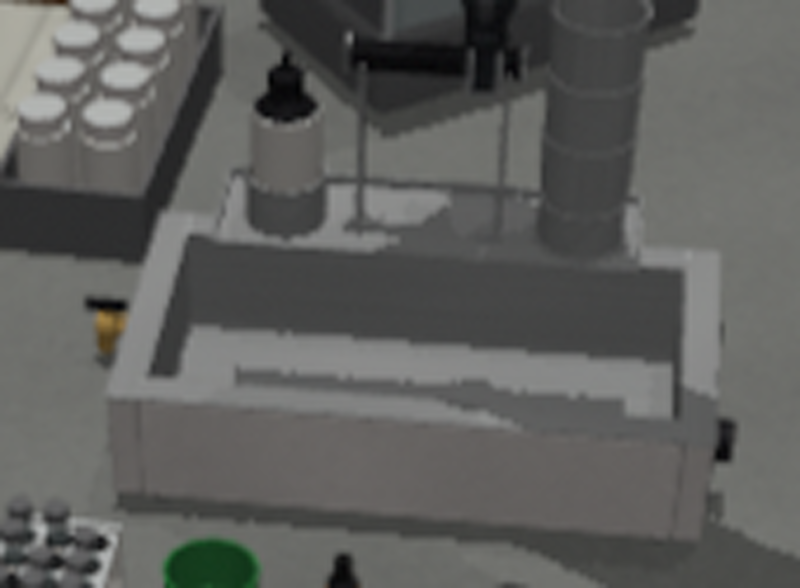

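View pics/y11.png

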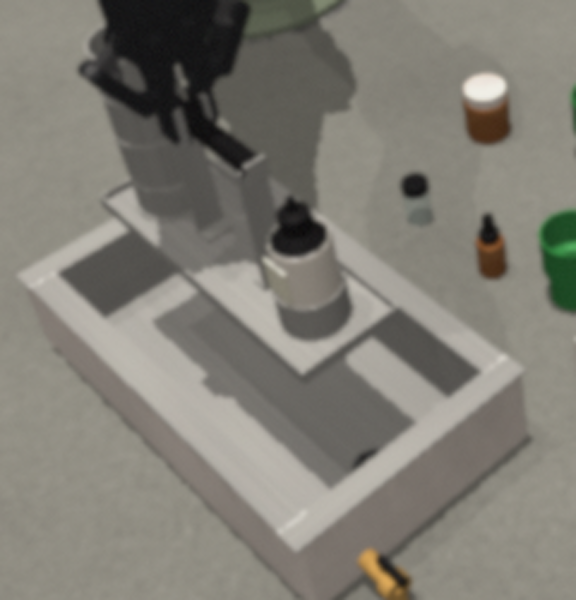

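Request:
{"method": "step_arm", "body": {
  "plan": [
    [[0,-0.1,-0.3,0],[0.05,-0.2,-0.9,0],[0.05,-0.2,-1.6,0],[0.05,-0.2,-2.3,0],[0.05,-0.2,-2.8,0],[0.05,-0.2,-3.1,0],[0.05,-0.2,-3.2,0],[0.05,-0.2,-3.2,0],[0.05,-0.2,-3.2,0]]
  ]
}}

```text
clock: 28.02
position: [0.5558, -0.3416, 0.4198]
tool_rot: [-3.139, -0.002, -1.523]
force: [0.4, 0.3, -6.7]
grip_width: 0.0142
```

```bash
python3 - <<'E'
from h import *
from workcell import bot
s=bot.observe();print(s["position"],s["tool_rot"],s["force"],s["moment"],s["grip_width"])
a=grab("side","s12")["pixels"];b=grab("scene","c12")["pixels"];grab("wrist","w12")
cv2.imwrite("pics/z12.png",cv2.resize(a[85:205,280:440],None,fx=5,fy=5,interpolation=cv2.INTER_CUBIC))
cv2.imwrite("pics/y12.png",cv2.resize(b[220:420,50:290],None,fx=3,fy=3,interpolation=cv2.INTER_CUBIC))
E
```

```text
[ 0.55576827 -0.34163306  0.41982885] [-3.13870225e+00 -2.37819538e-03 -1.52282571e+00] [ 0.41610611  0.31807807 -6.70981943] [-0.00569938 -0.04029203 -0.02161602] 0.014162762307738195
```

View pics/z12.png

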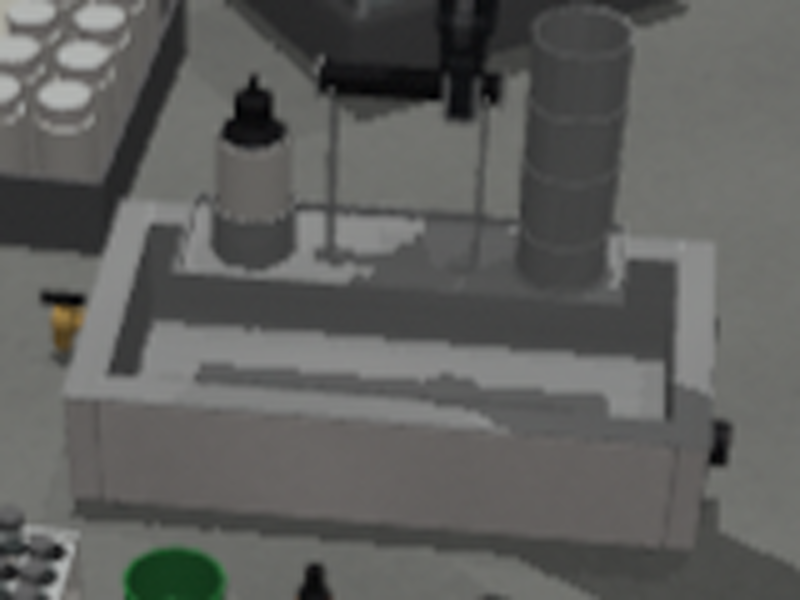

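View pics/y12.png

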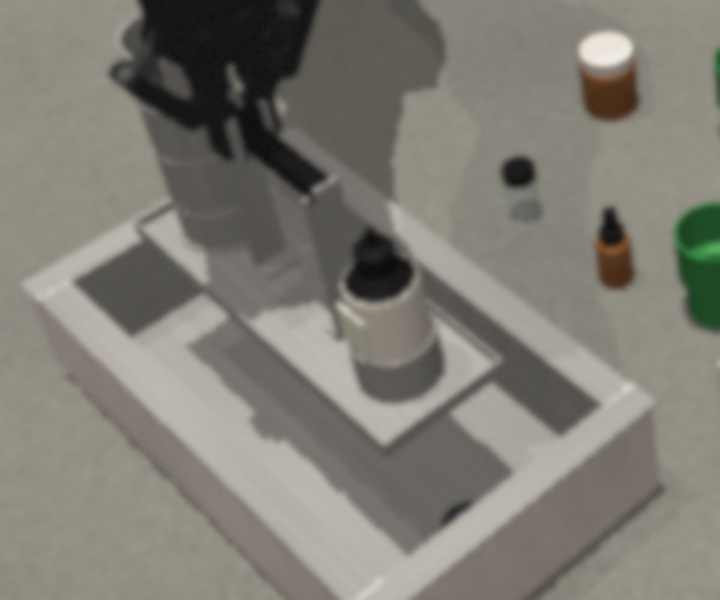

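View pics/w12.png

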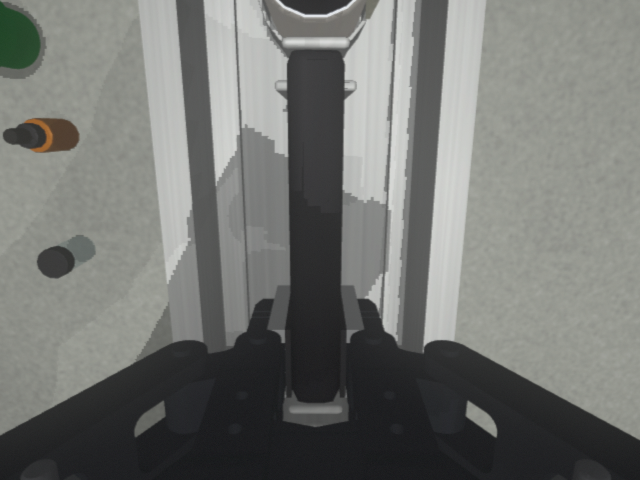

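```bash
python3 - <<'E'
from h import *
a=load("c12");b=load("s12")
C=lambda p:((p[0]+.5)/3+49.5,(p[1]+.5)/3+219.5)
S=lambda p:((p[0]+.5)/5+279.5,(p[1]+.5)/5+84.5)
n=["-x-y","+x-y","+x+y"];c=[(137,226),(388,444),(500,360)];s=[(622,236),(198,200),(180,268)]
Q=[tri(a,C(p),b,S(q)) for p,q in zip(c,s)]
for k,q in zip(n,Q): print(k,q[0].round(4),round(q[1],4))
P=[q[0] for q in Q];ctr=(P[0]+P[2])/2;d=P[1]-P[0];print("centre",ctr.round(4),"yaw",np.arctan2(d[1],d[0]),"pitch deg",np.degrees(np.arctan2(d[2],np.linalg.norm(d[:2]))),np.linalg.norm(d))
e=P[2]-P[1];print("roll deg",np.degrees(np.arctan2(e[2],np.linalg.norm(e[:2]))),np.linalg.norm(e))
# single views on plane z=.14
for f,m,L in((a,C,c),(b,S,s)):
    W=[plane(f,m(p),.14) for p in L];print(((W[0]+W[2])/2).round(4),np.arctan2(*(W[1]-W[0])[[1,0]]).round(3))
w=load("w12")
for v in(50,150,300): print([plane(w,(u,v),.095).round(4)[:2].tolist() for u in ((183+ (v)*22/345),(447-(v)*25/345))])
# near-end rim check: level of bar: side view ends
E
```

```text
-x-y [ 0.4533 -0.3906  0.1416] 0.0032
+x-y [ 0.7287 -0.3759  0.1445] 0.0018
+x+y [ 0.7243 -0.2916  0.1481] 0.0041
centre [ 0.5888 -0.3411  0.1448] yaw 0.053499116258044536 pitch deg 0.6070408181294173 0.2758154133122729
roll deg 2.4731640901545817 0.08448613227659454
[ 0.5847 -0.3389  0.14  ] 0.059
[ 0.59   -0.3481  0.14  ] 0.026
[[0.6662, -0.2517], [0.6745, -0.4203]]
[[0.6019, -0.254], [0.6101, -0.4236]]
[[0.4892, -0.2582], [0.4973, -0.4293]]
```

```bash
python3 - <<'E'
from h import *
b=load("s12")
im=cv2.imread("pics/z12.png");cv2.imwrite("pics/zz12.png",cv2.resize(b["pixels"][82:150,376:412],None,fx=8.5,fy=8.5,interpolation=cv2.INTER_CUBIC))
c=np.array([.5888,-.341]);u=np.array([np.cos(.048),np.sin(.048)])
w=c-.1*u
for h in(.037,.085,.127,.169):
    p=proj(b,(*w,.136+h)); L=proj(b,(*(w-.03*u),.136+h));R=proj(b,(*(w+.03*u),.136+h))
    print(h,((p-[376,82])*8.5).round(1))
for s in(-56,56): print(s,proj(b,(*(c+s/1e3*u),.136+.137)),)
w=load("w12")
for s in(-56,56): print("wrist bar end",proj(w,(*(c+s/1e3*u),.136+.137)))
E
```

```text
0.037 [141.8 405.5]
0.085 [153.  291.1]
0.127 [163.3 187.1]
0.169 [173.9  79. ]
-56 [380.65782757 100.04364514]
56 [343.29556385  97.56925584]
wrist bar end [319.34241886 408.85631911]
wrist bar end [320.75993975  36.01314059]
```

View pics/zz12.png

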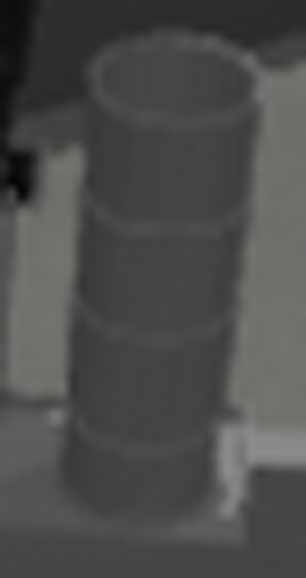

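The side crop shows the stack's seam centres drifting 31 px from the lower seam to the rim. For a truly vertical stack the prediction is 32 px, so it is level to about 0.3°. I'll let it settle briefly, do a final look, and hand in.

Request:
{"method": "step_arm", "body": {
  "plan": [
    [[0,0,0,0],[0,0,0,0],[0,0,0,0],[0,0,0,0],[0,0,0,0],[0,0,0,0]]
  ]
}}

```text
clock: 28.67
position: [0.5557, -0.3416, 0.4199]
tool_rot: [-3.139, -0.002, -1.523]
force: [-0.3, 1.0, -7.2]
grip_width: 0.0146
```

```bash
python3 - <<'E'
from h import *
from workcell import bot
s=bot.observe();print(s["clock"],s["position"],s["tool_rot"],s["force"],np.abs(s["qd"]).max(),s["grip_width"])
f=grab("scene","c13")["pixels"]; a=cv2.imread("pics/c12.png").astype(int); print("pixels changed",(np.abs(a-f.astype(int)).max(2)>40).sum())
g=grab("side","s13")["pixels"]; d=np.abs(cv2.imread("pics/side0.png").astype(int)-g).max(2)>60
n,l,st,_=cv2.connectedComponentsWithStats(d.astype(np.uint8)); print([x.tolist() for x in st[1:] if x[4]>25])
bot.job_done()
E
```

```text
28.6667 [ 0.5557366  -0.34163822  0.4199392 ] [-3.13854453e+00 -2.44188634e-03 -1.52288301e+00] [-0.26876573  1.02601849 -7.17068952] 0.0026188548417578612 0.014591590139458925
pixels changed 0
[[351, 0, 81, 25, 1082], [463, 0, 38, 14, 304], [504, 0, 16, 8, 78], [521, 0, 45, 41, 1502], [388, 19, 8, 9, 49], [357, 26, 13, 12, 52], [457, 26, 37, 61, 927], [528, 43, 19, 9, 115], [360, 45, 33, 33, 503], [604, 53, 29, 12, 198], [532, 57, 36, 94, 1722], [581, 60, 16, 8, 52], [324, 100, 13, 15, 104], [369, 103, 6, 6, 28], [317, 131, 7, 8, 35], [383, 131, 18, 4, 57], [334, 132, 16, 9, 51], [536, 153, 25, 63, 506], [576, 152, 14, 5, 51], [563, 161, 14, 6, 36], [590, 171, 24, 27, 286], [616, 195, 21, 32, 261], [290, 267, 16, 17, 179], [312, 268, 43, 19, 320]]
the job is handed in; nothing more can be done
```

I nested both grey steel cups into the caddy's cup, then lifted the loaded caddy at its balance point. I handed it in held level above the bath, at 28.7 s on the clock. Each cup was set down on the one below with light contact of about 10–13 N and then released; the green look-alikes were left alone.

What the last checks showed:
- **Position:** the caddy centre triangulated to (0.589, -0.341), against the tank centre measured at (0.589, -0.340). Its yaw is about 0.05 rad, matching the bath.
- **Clearance:** the underside is about 4 cm above the rim.
- **At rest:** two scene pictures 0.6 s apart showed no change. The wrist force of about -7.2 N is the full load.
- **Level:** the lean of the cup stack in the side view matched vertical to about 0.3°.
- **Other things on the bench:** comparing the start and end side pictures, I saw changes only at the arm, the bath and the caddy's old place. I did not measure each bystander separately.

**A check that disagreed:** a rougher triangulation of the plate corners gave about 2.5° of sideways tilt, with rays missing each other by 2–4 mm. The tool's own reading (0.003 rad) and the bar sitting symmetrically over the plate in the wrist view do not support it. I took it as measurement noise and did not correct for it.

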